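# Load a bush and index the staking-jig slide to its ball detent

## Robot

A 6-joint arm with a two-finger parallel gripper is mounted at the origin on the work surface. World frame = base frame: x ahead of the robot, y to its left, z up, the work surface at z = 0. Lengths are in m, angles in rad, forces in N, time in s.
With the tool pointing down it reaches from about 0.325 to 0.9 m from the base axis. Payload 6.1 kg.
Tool frame: the origin (TCP) lies where the fingers leave the gripper's body, on its centre line; the fingertips stand 70 mm ahead of it and the grasp point (between the pads) lies 51 mm ahead of it; z points along the fingers, y is the direction in which the jaws open and shut (so a half turn about z gives the same grasp; the last joint's range is limited). The gripper opens to 87 mm and grips with 3 to 60 N. Pads are 19 mm wide; open, the fingers measure 117 mm over their backs; the gripper's body (75 mm by 190 mm) begins 51 mm behind the grasp point.
Start: joints at [-1.313, 0.22, 1.526, -0, 1.395, -0.126], TCP at [0.234, -0.58, 0.292] pointing down, gripper open.
Joint ranges: [-2.98, 2.98], [-0.91, 2.08], [0.09, 2.57], [-1.24, 4.39], [0.2, 2.65], [-2.68, 2.68]. Speed limits (rad/s): [2.57, 2.57, 3.01, 3.14, 3.14, 3.14].

## Interface

Orientations are given as a rotation vector (axis times angle).
In Python, from station import ctrl, vision, ticket gives the robot as it stands.
- The arm moves only by the tool apply_moves, never from a script. Its argument "increments" is a list of rows, each an object with "delta_pos": the shift along the tool's x, y, z in cm, a list of three; "rot": the turn, a rotation vector about the tool's x, y, z in rad, a list of three; "grip": the opening, from 0 (shut) to 1 (fully open). In form: [{"delta_pos": [dx, dy, dz], "rot": [ax, ay, az], "grip": grip}, ...]. A call has exactly 8 rows; each row is the pose to reach, as a shift and turn from the pose commanded when the call began, along the tool's axes at that moment; what a row does not reach only later rows make up. A row lasts 1/10 s, in which the tool goes at most 50 mm and 8.59 degrees, less where a joint would pass 70% of its speed; a pose out of reach is approached as far as the arm can. A call with a gripper value outside its range is refused whole. The fingers move at their own pace and stop on an object; "newtons" is the grip in N (left out, the last holds). Time passes only in rows, so rows that repeat a pose let the fingers close, or fill a call up. It gives the time, the measured TCP pose, the force and the opening at its end, in the units of the state.
- ctrl.read_state(): the state, without advancing time (a new reading comes with each control period).
- vision.read_camera(name): name is "scene" or "top"; returns a dict with "image" (480x640x3 uint8, red, green, blue), "fx", "fy", "cx", "cy" (pixels), "k1" (the pictures are not rectified: a ray, as slopes to the right and down, at radius r is drawn at 1 + k1 r^2 times it, then the intrinsics apply), "cam_to_world" (4x4, takes a point from camera to world coordinates). Camera axes: x right, y down, z forward; pixel columns grow to the right and rows downward; lengths in m; the calibration is good to about 2 mm. A picture is of the moment at which its call begins. There is no depth.
- ticket.job_done(): hands the job in, once; it reports no verdict.
Trained networks look in the newest picture that a camera, given by its name, has taken for a name from the list of things; names that differ only in an ending like _2 or _b are one class to them, and where a whole thing is asked for, a point or a joint stands for the part that bears it (a point fixed in the world has none). Each returns a list of dicts, best first, with "score" (0 to 1); they miss things now and then, are a little off and sometimes report something else, mostly with a low value. They report only what shows in the picture. A call takes as long as a camera call. They do not tell look-alikes from the thing itself.
- vision.search_frame(label, camera): "position" ([row, column] in pixels, amid what is visible of it).
- vision.regions_of(label, camera): "pixels" (480x640 bool, what is visible of it) and "position" ([row, column] in pixels, amid what is visible of it).
The state is a dict: "time": time; "q": joint angles; "qd": joint speeds; "joint_efforts": joint torques, N m; "tcp_pos": TCP position; "tcp_rot": TCP orientation; "wrist_force": force on the tool from outside, world axes, zero at the start; "torque": the same for the moment, N m; "grip_width": finger opening in m.
Only numpy, scipy, OpenCV 4.12 (cv2) and the standard library are available. Lean on these libraries where they do the work, as an engineer would, in place of code of your own. Each camera call takes 0.05 s, during which the arm holds its last target.

## Task

Pluck the long plain bush out of the pocket tray and stand it upright, fully down, in the nest of the jig's sliding carriage while that is still away from the punch. Then let go of it, take the carriage by its knob and slide it along the rail towards the punch until you feel the spring ball drop into the notch; do not run on past it. Finish there, still holding the knob with the carriage resting in the notch and the bush in its nest, and leave the other parts and tools where they are.

Things in the scene. Friction and masses are not known exactly. Their poses are not given: they have to be found in the camera images.
- jig: Fixed staking jig: grey base plate 150 x 440 x 12 mm bolted to the bench, with a steel rail along its y axis. Origin under the middle of the plate, at bench height; z up; the carriage slides towards its +y, where the punch stands. An upright stop closes each end of the rail.
- nest (a point): Centre of the floor of the round nest in the front end of the carriage: a steel block 40 x 44 mm, 14 mm tall, with a blind chamfered hole 23 mm wide and 12 mm deep. This point is 42 mm above the bench, the mouth 54 mm.
- notch (a point): Mouth of the 9 mm wide notch in the carriage's flank on the jig's +x side, level with the nest along the rail; moves with the carriage. The ball is in the notch when this point has y = 0 in the frame of station. Within the last 3 mm the ball pulls the carriage into the notch by itself if the carriage is free to move.
- station: Fixed punch station on the jig, at another place along the rail each run: foot with a 12 mm spring ball facing the carriage, column 32 mm wide on the jig's +x side, arm over the rail (28 mm wide) with a fixed punch. Origin on the jig's plate, on the rail's line, level with the ball and punch; axes as the jig's. Punch tip 96 mm, arm 113 to 135 mm above the bench; a seated bush clears it by 14 mm.
- tray: Fixed grey pocket tray 130 x 130 x 14 mm with four round pockets 23 mm wide and 12 mm deep, at 30 mm either side of its centre in its x and y; origin under its centre. Three of the pockets hold one part each, in any order.
- bush: The long plain bush: bronze-coloured hollow cylinder, 20 mm outside diameter, 13 mm bore, 40 mm long, about 60 g, standing in a pocket of the tray and reaching 28 mm above it. Origin at the centre of its underside, z along its axis. Either end up is right.
- short_bush: Short bush of the same diameters, only 24 mm long, standing in another pocket; to be left there. Origin at the centre of its underside.
- pin: Steel pin with an 18 mm shank and a 28 mm mushroom head, 39 mm long, standing in another pocket; to be left there. Origin at the centre of its underside.
- grille: Loose slotted bronze intake grille 120 x 80 x 8 mm, lying flat on the bench; to be left alone. Origin at the centre of its underside.
- spanner: Loose red-handled spanner, 200 mm long, lying on the bench near the arm's foot; to be left alone. Its x axis runs along it.
- travel (a joint): Travel of the carriage along the rail, m, growing towards the jig's +y; range 0 to 0.19, starts at 0 to 0.03; the notch comes 0.09 to 0.16 later. It slides stiffly (1 to 3 N, up to 5 N once the ball touches, from 35 mm before the notch) and stays where it is left. Pushing it on out of the notch takes 9 to 13 N.
- carriage: Aluminium carriage on the rail, slab 190 x 50 x 14 mm with a flank strip tapering on 10 mm past its front end, top 40 mm above the bench, with the knob near its -y end and the nest near its +y end. Origin in the middle of the slab's underside, axes as the jig's.
- knob (a point): Middle of the black upright round knob on the carriage's rear (-y) end: 24 mm in diameter, from 40 to 85 mm above the bench (its lowest 8 mm narrow to a 20 mm neck), rigid with the carriage. This point is on its axis, 66 mm above the bench; the knob stands 130 mm behind the nest along the rail.
- bush_mid (a point): Middle of the long bush, on its axis, 20 mm from either end.
There are look-alikes about, which are no part of the job. Of the things like the tray, leave any that is pink or purple; of the rest the larger one is meant.

How it is judged:
By the outcome, as a careful person would: the job done as asked, in the order asked, and still so for the second after the job is handed in, while the arm keeps its last pose, push and grip.
It also fails if it takes over 51 s, if anything falls off the work surface, if the arm or the gripper's body presses on something with over 40 N, if the wrist force passes 120 N, or if a joint passes its speed limit or range.

## Working session

There is one attempt and no reset: what is moved stays moved. The work goes in short steps, Python scripts to look and compute and a tool call to move; the robot and the scene stay as the last step left them, time stands still between calls to the robot, and variables do not carry over. Pictures are saved under pics/ and viewed, and the job is handed in when it is done.

Besides the shell and the picture viewer there is one more tool, called after "Call:" as name([rows], argument=value, ...), one row to a line, values as JSON. apply_moves: Moves the arm, as the interface text tells. Its arguments: {"type":"object","properties":{"increments":{"type":"array"},"newtons":{"type":"number"}},"required":["increments"]}

```bash
ls; mkdir -p pics; cat > h.py <<'E'
import numpy as np, cv2
from station import ctrl, vision, ticket
def cam(n): return vision.read_camera(n)
def save(im,name): cv2.imwrite('pics/'+name,cv2.cvtColor(im,cv2.COLOR_RGB2BGR))
def ray(c,rc):
    r,col=rc; d=np.array([(col-c['cx'])/c['fx'],(r-c['cy'])/c['fy']])
    u=d.copy()
    for _ in range(30): u=d/(1+c['k1']*(u@u))
    T=np.array(c['cam_to_world']); return T[:3,3],T[:3,:3]@np.array([u[0],u[1],1])
def at(c,rc,z):
    o,d=ray(c,rc); return o+d*(z-o[2])/d[2]
def proj(c,p):
    T=np.array(c['cam_to_world']); q=T[:3,:3].T@(np.array(p)-T[:3,3]); u=q[:2]/q[2]; s=1+c['k1']*(u@u)
    return np.array([u[1]*s*c['fy']+c['cy'],u[0]*s*c['fx']+c['cx']])
E
python3 - <<'E'
from h import *
for n in ('scene','top'):
    c=cam(n); save(c['image'],n+'0.png'); print(n,c['fx'],c['k1'],np.round(c['cam_to_world'],3).tolist())
    for l in ('tray','bush','short_bush','pin','knob','nest','notch','station','carriage','jig','grille','spanner'):
        print(l,[(np.round(d['position']).tolist(),round(d['score'],2)) for d in vision.search_frame(l,n)])
E
```

```text
pics
scene 501.1227308365573 0.021648269773068687 [[0.086, 0.762, -0.641, 1.202], [0.996, -0.063, 0.059, -0.184], [0.005, -0.644, -0.765, 0.881], [0.0, 0.0, 0.0, 1.0]]
tray [([321.0, 153.0], 0.95), ([262.0, 242.0], 0.81), ([202.0, 257.0], 0.76), ([246.0, 155.0], 0.59)]
bush [([244.0, 255.0], 0.63)]
short_bush [([246.0, 228.0], 0.41), ([262.0, 244.0], 0.4)]
pin [([256.0, 400.0], 0.61), ([262.0, 224.0], 0.54)]
knob [([254.0, 400.0], 0.76)]
nest [([255.0, 401.0], 0.79)]
notch [([258.0, 405.0], 0.65)]
station [([254.0, 496.0], 0.67)]
carriage [([256.0, 403.0], 0.92)]
jig [([269.0, 429.0], 0.71), ([262.0, 242.0], 0.4)]
grille [([356.0, 226.0], 0.62)]
spanner [([212.0, 356.0], 0.79)]
top 594.0654882067312 -0.13475065364465483 [[0.067, -0.974, 0.216, 0.276], [-0.998, -0.065, 0.018, -0.119], [-0.003, -0.217, -0.976, 1.29], [0.0, 0.0, 0.0, 1.0]]
tray [([350.0, 398.0], 0.74), ([290.0, 501.0], 0.74), ([212.0, 488.0], 0.66), ([266.0, 414.0], 0.63)]
bush [([170.0, 418.0], 0.61), ([276.0, 404.0], 0.47)]
short_bush [([282.0, 425.0], 0.39)]
pin [([252.0, 433.0], 0.47)]
knob [([236.0, 253.0], 0.67)]
nest [([231.0, 260.0], 0.91), ([235.0, 229.0], 0.69), ([251.0, 432.0], 0.18)]
notch [([235.0, 258.0], 0.63), ([169.0, 420.0], 0.52)]
station [([207.0, 171.0], 0.91)]
carriage [([207.0, 171.0], 0.57), ([268.0, 413.0], 0.37)]
jig [([235.0, 230.0], 0.62)]
grille [([167.0, 418.0], 0.57), ([316.0, 284.0], 0.18)]
spanner [([315.0, 284.0], 0.63)]
```

View pics/scene0.png

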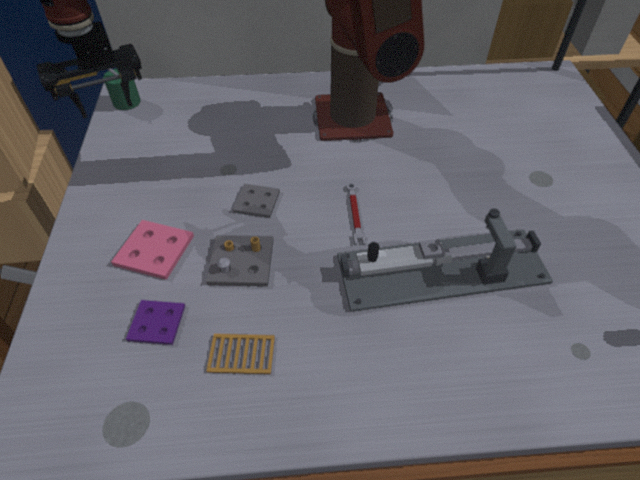

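View pics/top0.png

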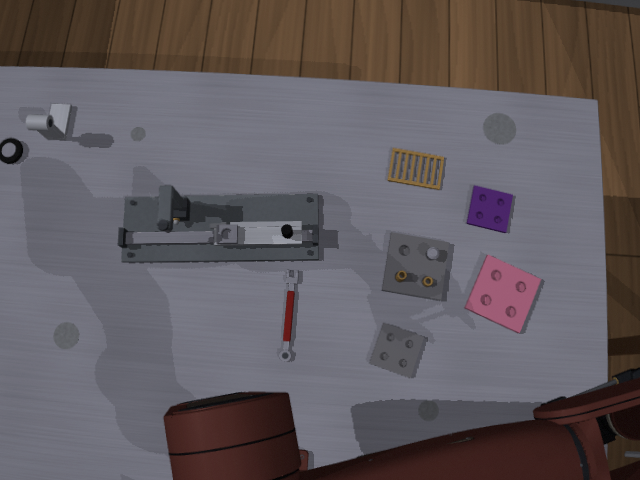

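The scene picture shows four trays. Pink is at (249,153), purple at (322,156), small grey at (201,257) and larger grey at (260,240). The larger grey one is meant, and it is the only one holding parts. Two bronze bushes stand in it, at scene (243,255) and (245,229), with the pin at (264,224). I'll enlarge both views.

```bash
python3 - <<'E'
from h import *
a=cv2.imread('pics/scene0.png')[220:300,190:290]; b=cv2.imread('pics/top0.png')[220:310,370:470]
t=cv2.imread('pics/top0.png')[180:275,110:330]; s=cv2.imread('pics/scene0.png')[200:310,330:560]
f=lambda i,w,h:cv2.resize(i,(w,h),interpolation=cv2.INTER_CUBIC)
cv2.imwrite('pics/bush_crop.png',np.hstack([f(a,400,360),f(b,400,360)]))
cv2.imwrite('pics/jig_crop.png',np.vstack([f(t,660,285),f(s,660,315)]))
E
```

```text
(no output)
```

View pics/bush_crop.png

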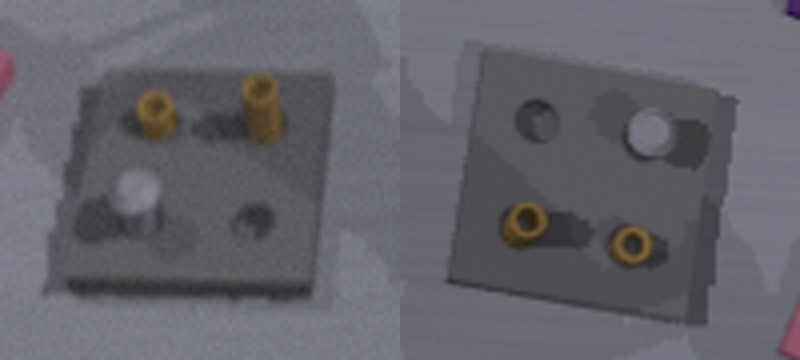

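View pics/jig_crop.png

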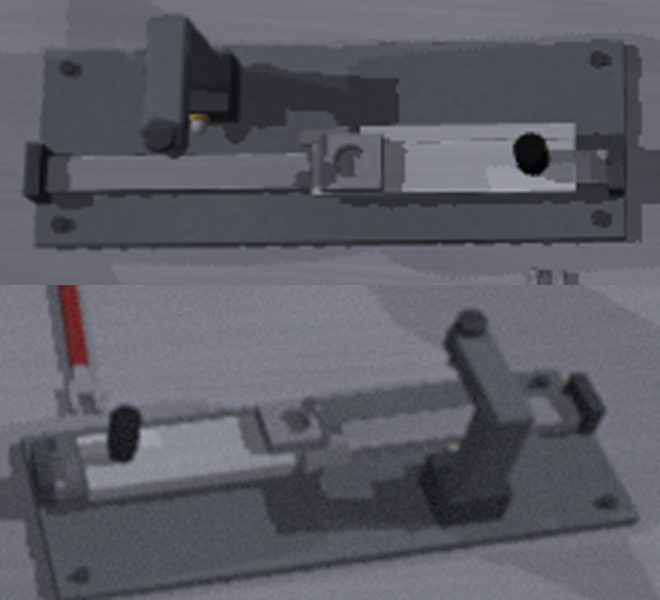

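The crops settle it. The taller bush is at scene (240,255), top (275,402), and the short one is at scene (245,229), top (282,428). The long one is the bush to pluck. Next I measure the jig and the bush.

```bash
python3 - <<'E'
from h import *
from scipy.optimize import least_squares
T=cam('top'); S=cam('scene')
tc=lambda x,y:(180+y/3,110+x/3)      # jig crop top half
sc=lambda x,y:(200+(y-285)*110/315,330+x*230/660)
bs=lambda x,y:(220+y*80/360,190+x/4)
bt=lambda x,y:(220+y/4,370+(x-400)/4)
def tri(a,b):
    o1,d1=ray(T,a);o2,d2=ray(S,b)
    A=np.stack([d1,-d2],1); t=np.linalg.lstsq(A,o2-o1,rcond=None)[0]; p=o1+t[0]*d1;q=o2+t[1]*d2; return (p+q)/2,np.linalg.norm(p-q)
for n,a,b,z in [('bush',bt(527,221),bs(262,87),.042),('short',bt(632,244),bs(156,101),.026),('pin',bt(650,133),bs(138,190),.041),
   ('nest',tc(350,161),sc(295,421),.054),('punchcap',tc(158,133),sc(470,322),.14),('knobtop',tc(531,147),sc(125,412),.085),('ball',tc(199,124),sc(452,450),.035)]:
    print(n,np.round(at(T,a,z),4),np.round(at(S,b,z),4),'tri',*np.round(tri(a,b)[0],4),round(tri(a,b)[1],4))
print('jig top corners')
for x,y in [(45,47),(626,42),(626,240),(36,243)]: print(np.round(at(T,tc(x,y),.012),4))
print('jig bolts')
for x,y in [(70,68),(600,59),(601,218),(63,224)]: print(np.round(at(T,tc(x,y),.014),4))
for x,y in [(80,578),(606,508)]: print('s',np.round(at(S,sc(x,y),.014),4))
print('tray'); 
for x,y in [(483,48),(718,93),(449,280),(688,322)]: print(np.round(at(T,bt(x,y),.014),4))
print('tray pocket empty', at(T,bt(537,121),.014),at(S,bs(255,217),.014))
for l in ('knob','nest','bush','carriage'):
  for n in('top','scene'):
    print(l,n,[(np.round(d['position']).tolist(),round(d['score'],2),int(d['pixels'].sum())) for d in vision.regions_of(l,n)])
print(ctrl.read_state()['tcp_rot'],ctrl.read_state()['time'])
E
```

```text
bush [ 0.4773 -0.2749  0.042 ] [ 0.4842 -0.2724  0.042 ] tri 0.4784 -0.2744 0.0354 0.0026
short [ 0.471  -0.3342  0.026 ] [ 0.4748 -0.3325  0.026 ] tri 0.4716 -0.334 0.0224 0.0016
pin [ 0.5295 -0.3395  0.041 ] [ 0.5414 -0.3373  0.041 ] tri 0.5318 -0.3405 0.0291 0.0021
nest [0.5401 0.1038 0.054 ] [0.5481 0.1053 0.054 ] tri 0.5421 0.1066 0.0463 0.0027
punchcap [0.5323 0.22   0.14  ] [0.5372 0.2182 0.14  ] tri 0.5332 0.221 0.1355 0.0007
knobtop [ 0.5518 -0.0269  0.085 ] [ 0.5544 -0.0254  0.085 ] tri 0.5525 -0.0259 0.0827 0.0018
ball [0.5644 0.2213 0.035 ] [0.5703 0.2224 0.035 ] tri 0.566 0.224 0.0292 0.0021
jig top corners
[0.6218 0.354  0.012 ]
[ 0.6535 -0.0857  0.012 ]
[ 0.5038 -0.0959  0.012 ]
[0.4715 0.3396 0.012 ]
jig bolts
[0.606  0.3314 0.014 ]
[ 0.6385 -0.0673  0.014 ]
[ 0.5185 -0.0766  0.014 ]
[0.4869 0.3203 0.014 ]
s [ 0.6467 -0.066   0.014 ]
s [0.6173 0.3296 0.014 ]
tray
[ 0.5766 -0.2504  0.014 ]
[ 0.5599 -0.3814  0.014 ]
[ 0.4469 -0.2375  0.014 ]
[ 0.4322 -0.3681  0.014 ]
tray pocket empty [ 0.53755467 -0.28174951  0.014     ] [ 0.54174273 -0.27878829  0.014     ]
knob top [([280.0, 425.0], 0.65, 46), ([234.0, 255.0], 0.6, 1996)]
knob scene [([254.0, 402.0], 0.61, 2090)]
nest top [([234.0, 260.0], 0.69, 2182), ([278.0, 402.0], 0.62, 76)]
nest scene [([256.0, 404.0], 0.69, 2101)]
bush top []
bush scene []
carriage top [([232.0, 256.0], 0.73, 2094)]
carriage scene [([257.0, 401.0], 0.77, 2090), ([261.0, 243.0], 0.21, 2597)]
[-3.08384447e+00 -5.99183950e-01  2.11782969e-05] 1.8
```

```bash
cat >> h.py <<'E'
from scipy.spatial.transform import Rotation as Ro
def plan(target,yaw=None,s=None):
    "tool-axis shift (cm) and turn for TCP target; yaw = world angle of tool y, tool down"
    s=s or ctrl.read_state(); R=Ro.from_rotvec(s['tcp_rot'])
    d=R.inv().apply(np.array(target)-s['tcp_pos'])*100
    if yaw is None: r=np.zeros(3)
    else:
        y=np.array([np.cos(yaw),np.sin(yaw),0]); z=np.array([0,0,-1.]); x=np.cross(y,z)
        r=(R.inv()*Ro.from_matrix(np.stack([x,y,z],1))).as_rotvec()
    return np.round(d,2).tolist(),np.round(r,3).tolist()
def st():
    s=ctrl.read_state(); print('t',round(s['time'],2),'p',np.round(s['tcp_pos'],4),'r',np.round(s['tcp_rot'],4),'F',np.round(s['wrist_force'],2),'w',round(s['grip_width'],4)); return s
E
python3 -c "
from h import *
st(); print(plan([.479,-.274,.17],.077))"
```

```text
t 1.8 p [ 0.234  -0.5795  0.2922] r [-3.0838 -0.5992  0.    ] F [-0.13 -0.12  0.45] w 0.0866
([34.16, -19.15, 12.22], [-0.0, -0.0, -1.264])
```

Call:
apply_moves([
  {"delta_pos":[4.3,-2.4,1.5],"rot":[0,0,-0.14],"grip":0.5},
  {"delta_pos":[8.6,-4.8,3.0],"rot":[0,0,-0.29],"grip":0.5},
  {"delta_pos":[12.9,-7.2,4.6],"rot":[0,0,-0.44],"grip":0.5},
  {"delta_pos":[17.2,-9.6,6.1],"rot":[0,0,-0.59],"grip":0.5},
  {"delta_pos":[21.5,-12.0,7.6],"rot":[0,0,-0.74],"grip":0.5},
  {"delta_pos":[25.8,-14.4,9.2],"rot":[0,0,-0.89],"grip":0.5},
  {"delta_pos":[30.0,-16.8,10.7],"rot":[0,0,-1.04],"grip":0.5},
  {"delta_pos":[34.2,-19.2,12.2],"rot":[0,0,-1.18],"grip":0.5},
])

```text
time: 2.6
tcp_pos: [0.4739, -0.2799, 0.1732]
tcp_rot: [2.222, 2.22, 0.0]
wrist_force: [1.8, -1.6, 1.0]
grip_width: 0.0446
```

```bash
python3 -c "
from h import *
st(); print(plan([.479,-.274,.17],.077))
T=cam('top');S=cam('scene'); 
f=lambda i,w,h:cv2.resize(i,(w,h),interpolation=cv2.INTER_CUBIC)
save(np.hstack([f(S['image'][150:310,170:330],400,400),f(T['image'][200:360,340:500],400,400)]),'a1.png')"
```

```text
t 2.6 p [ 0.4739 -0.2799  0.1732] r [2.2219e+00 2.2197e+00 2.0000e-04] F [ 1.76 -1.65  1.03] w 0.0446
([0.59, 0.5, 0.32], [0.001, 0.001, -0.078])
```

View pics/a1.png

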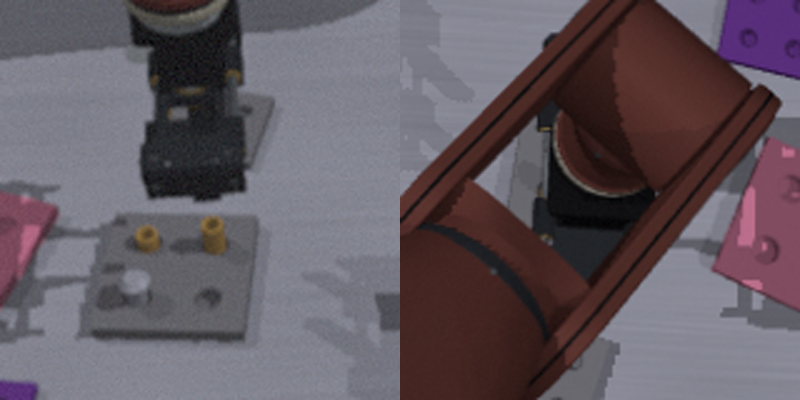

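Call:
apply_moves([
  {"delta_pos":[0.3,0.3,1.5],"rot":[0,0,-0.04],"grip":0.5},
  {"delta_pos":[0.6,0.5,3.0],"rot":[0,0,-0.08],"grip":0.5},
  {"delta_pos":[0.6,0.5,4.3],"rot":[0,0,-0.08],"grip":0.5},
  {"delta_pos":[0.6,0.5,4.8],"rot":[0,0,-0.08],"grip":0.5},
  {"delta_pos":[0.6,0.5,4.8],"rot":[0,0,-0.08],"grip":0.5},
  {"delta_pos":[0.6,0.5,4.8],"rot":[0,0,-0.08],"grip":0.5},
  {"delta_pos":[0.6,0.5,4.8],"rot":[0,0,-0.08],"grip":0.5},
  {"delta_pos":[0.6,0.5,4.8],"rot":[0,0,-0.08],"grip":0.5},
])

```text
time: 3.5
tcp_pos: [0.4782, -0.276, 0.1262]
tcp_rot: [2.139, 2.3, 0.0]
wrist_force: [0.1, -0.0, 0.8]
grip_width: 0.0436
```

```bash
python3 -c "
from h import *
s=st(); R=Ro.from_rotvec(s['tcp_rot'])
S=cam('scene'); im=S['image'].copy()
im=cv2.resize(im[150:310,170:330],(800,800),interpolation=cv2.INTER_CUBIC)
for off in ([0,0,0],[0,0,.07],[0,.022,.07],[0,-.022,.07],[0,0,.051]):
    p=proj(S,R.apply(off)+s['tcp_pos']); print(off,p)
    cv2.circle(im,(int((p[1]-170+.5)*5),int((p[0]-150+.5)*5)),4,(0,255,0),1)
save(im[100:700],'a2.png')"
```

```text
t 3.5 p [ 0.4782 -0.276   0.1262] r [2.1385e+00 2.2996e+00 2.0000e-04] F [ 0.07 -0.01  0.81] w 0.0436
[0, 0, 0] [210.97305755 249.6080389 ]
[0, 0, 0.07] [233.16211477 253.17098737]
[0, 0.022, 0.07] [240.81848621 253.84633106]
[0, -0.022, 0.07] [225.69961204 252.51204255]
[0, 0, 0.051] [227.35827785 252.23964937]
```

View pics/a2.png

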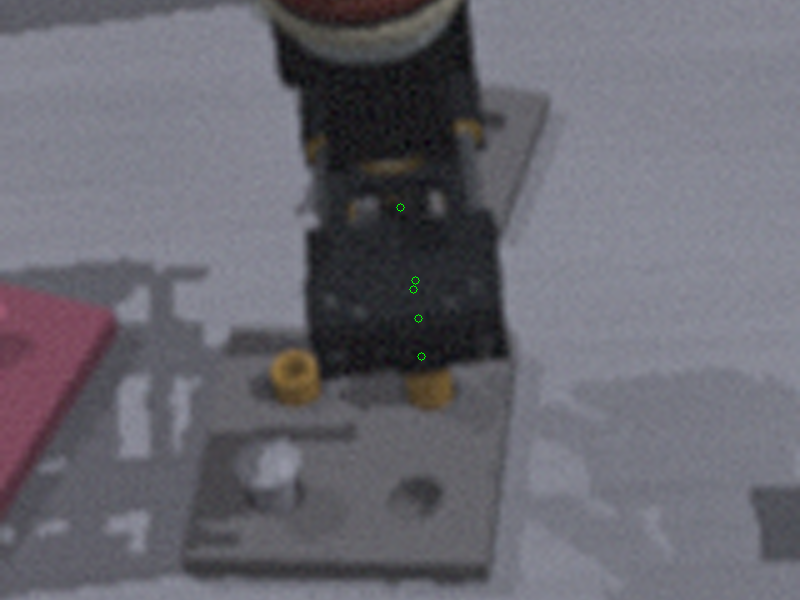

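```bash
python3 -c "
from h import *
s=st(); R=Ro.from_rotvec(s['tcp_rot'])
S=cam('scene')
for sx in(1,-1):
  for y in (.095,-.095):
    p=proj(S,R.apply([sx*.0375,y,0])+s['tcp_pos']); print(sx,y,np.round(p,1),'crop',np.round([(p[1]-169.5)*5,(p[0]-149.5)*5-100]))
"
```

```text
t 3.55 p [ 0.4782 -0.2759  0.1261] r [2.1385e+00 2.2999e+00 2.0000e-04] F [0.26 0.79 0.71] w 0.0435
1 0.095 [243.8 271.9] crop [512. 371.]
1 -0.095 [178.  264.1] crop [473.  42.]
-1 0.095 [248.4 233.3] crop [319. 394.]
-1 -0.095 [181.5 229.7] crop [301.  60.]
```

Call:
apply_moves([
  {"delta_pos":[0,0,0],"rot":[0,0,0.15],"grip":0.5},
  {"delta_pos":[0,0,0],"rot":[0,0,0.3],"grip":0.5},
  {"delta_pos":[0,0,0],"rot":[0,0,0.45],"grip":0.5},
  {"delta_pos":[0,0,0],"rot":[0,0,0.6],"grip":0.5},
  {"delta_pos":[0,0,0],"rot":[0,0,0.75],"grip":0.5},
  {"delta_pos":[0,0,0],"rot":[0,0,0.9],"grip":0.5},
  {"delta_pos":[0,0,0],"rot":[0,0,1.05],"grip":0.5},
  {"delta_pos":[0,0,0],"rot":[0,0,1.2],"grip":0.5},
])

```text
time: 4.4
tcp_pos: [0.478, -0.2756, 0.1257]
tcp_rot: [3.066, 0.682, 0.0]
wrist_force: [-0.4, 0.5, 0.3]
grip_width: 0.0438
```

Call:
apply_moves([
  {"delta_pos":[0,0,0],"rot":[0,0,0.15],"grip":0.5},
  {"delta_pos":[0,0,0],"rot":[0,0,0.3],"grip":0.5},
  {"delta_pos":[0,0,0],"rot":[0,0,0.37],"grip":0.5},
  {"delta_pos":[0,0,0],"rot":[0,0,0.37],"grip":0.5},
  {"delta_pos":[0,0,0],"rot":[0,0,0.37],"grip":0.5},
  {"delta_pos":[0,0,0],"rot":[0,0,0.37],"grip":0.5},
  {"delta_pos":[0,0,0],"rot":[0,0,0.37],"grip":0.5},
  {"delta_pos":[0,0,0],"rot":[0,0,0.37],"grip":0.5},
])

```text
time: 5.2
tcp_pos: [0.4779, -0.2755, 0.1254]
tcp_rot: [-3.139, -0.117, 0.0]
wrist_force: [0.3, 0.2, 0.7]
grip_width: 0.0436
```

```bash
cat > ov.py <<'E'
from h import *
import sys
def ov(name,r0,c0,w=160,h=120,k=5,pts=([0,0,.07],[.0095,.022,.07],[-.0095,.022,.07],[.0095,-.022,.07],[-.0095,-.022,.07]),camn='scene',world=(),draw=True):
    s=st(); R=Ro.from_rotvec(s['tcp_rot']); S=cam(camn); im=cv2.resize(S['image'][r0:r0+h,c0:c0+w],(w*k,h*k),interpolation=cv2.INTER_CUBIC)
    for P,col in [(R.apply(o)+s['tcp_pos'],(0,255,0)) for o in pts]+[(np.array(o),(255,0,255)) for o in world]:
        p=proj(S,P); cv2.circle(im,(int((p[1]-c0+.5)*k),int((p[0]-r0+.5)*k)),3,col,1)
    save(im,name)
E
python3 -c "
from ov import *
ov('a3.png',180,190)"
```

```text
t 5.2 p [ 0.4779 -0.2755  0.1254] r [-3.1394 -0.1168  0.    ] F [0.31 0.15 0.69] w 0.0436
```

View pics/a3.png

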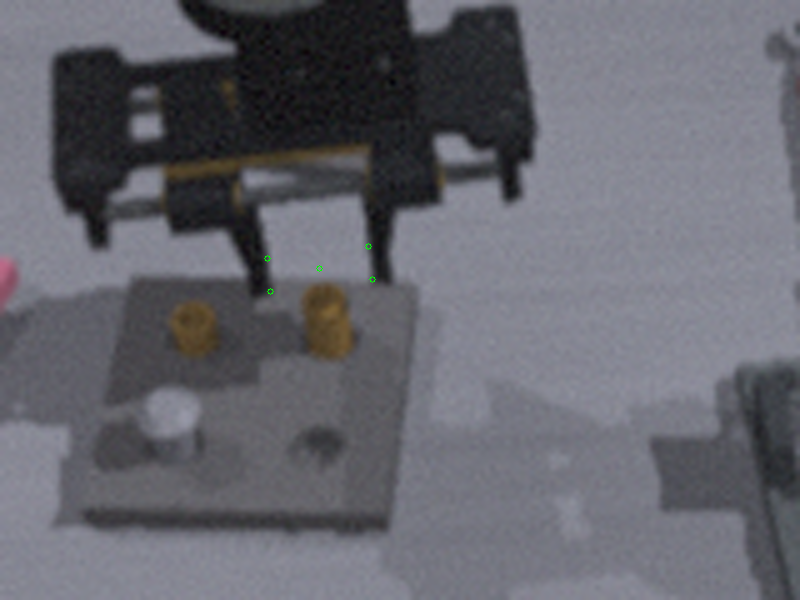

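```bash
python3 -c "
from h import *
S=cam('scene')
g=lambda x,y,z:print(np.round(at(S,(180+y/5-.5,190+x/5-.5),z),4))
g(325,299,.042);g(330,343,.014);g(262,297,.055);g(382,283,.055); g(194,316,.026)
print(plan([.483,-.2725,.106],-1.494))
"
```

```text
[ 0.4839 -0.2746  0.042 ]
[ 0.4859 -0.2753  0.014 ]
[ 0.4917 -0.3002  0.055 ]
[ 0.4879 -0.2487  0.055 ]
[ 0.4754 -0.334   0.026 ]
([0.53, -0.26, 1.94], [-0.0, 0.0, -0.003])
```

Call:
apply_moves([
  {"delta_pos":[0.2,0,0.2],"rot":[0,0,0],"grip":0.5},
  {"delta_pos":[0.42,0.03,0.6],"rot":[0,0,0],"grip":0.5},
  {"delta_pos":[0.42,0.03,1.3],"rot":[0,0,0],"grip":0.5},
  {"delta_pos":[0.42,0.03,2.0],"rot":[0,0,0],"grip":0.5},
  {"delta_pos":[0.42,0.03,2.7],"rot":[0,0,0],"grip":0.5},
  {"delta_pos":[0.42,0.03,3.2],"rot":[0,0,0],"grip":0.5},
  {"delta_pos":[0.42,0.03,3.2],"rot":[0,0,0],"grip":0.5},
  {"delta_pos":[0.42,0.03,3.2],"rot":[0,0,0],"grip":0.5},
])

```text
time: 6.1
tcp_pos: [0.482, -0.2755, 0.0932]
tcp_rot: [-3.139, -0.116, 0.0]
wrist_force: [0.5, 0.1, 0.6]
grip_width: 0.0431
```

```bash
python3 -c "
from ov import *
ov('a4.png',190,190)"
```

```text
t 6.1 p [ 0.482  -0.2755  0.0932] r [-3.1392e+00 -1.1580e-01  5.0000e-04] F [0.46 0.09 0.61] w 0.0431
```

View pics/a4.png

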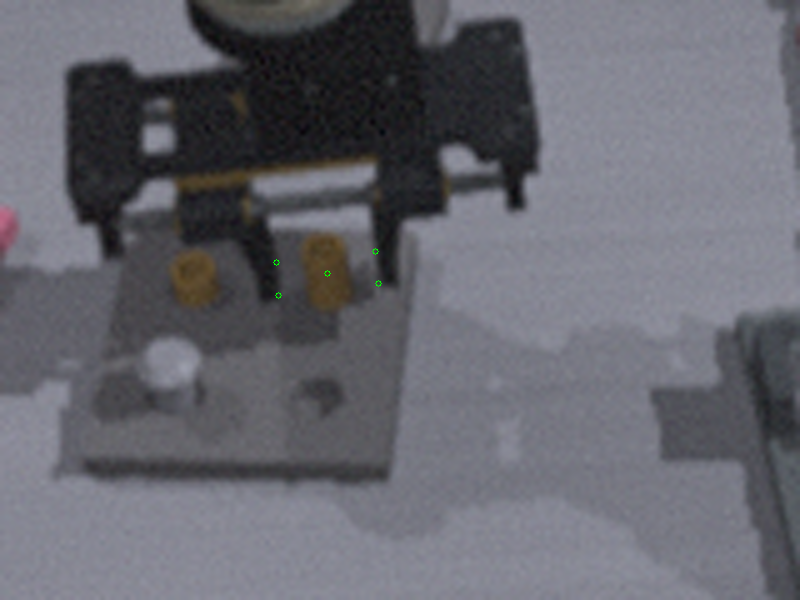

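The picture shows the bush, at crop (325,272), standing centred between the fingertips. I go down 5 mm and close gently.

Call:
apply_moves([
  {"delta_pos":[0,0,0.3],"rot":[0,0,0],"grip":0.5},
  {"delta_pos":[0,0,0.5],"rot":[0,0,0],"grip":0.4},
  {"delta_pos":[0,0,0.5],"rot":[0,0,0],"grip":0.3},
  {"delta_pos":[0,0,0.5],"rot":[0,0,0],"grip":0.1},
  {"delta_pos":[0,0,0.5],"rot":[0,0,0],"grip":0.1},
  {"delta_pos":[0,0,0.5],"rot":[0,0,0],"grip":0.1},
  {"delta_pos":[0,0,0.5],"rot":[0,0,0],"grip":0.1},
  {"delta_pos":[0,0,0.5],"rot":[0,0,0],"grip":0.1},
], newtons=8)

```text
time: 6.95
tcp_pos: [0.4822, -0.2756, 0.0885]
tcp_rot: [3.139, 0.116, 0.0]
wrist_force: [-0.2, -0.1, 0.1]
grip_width: 0.0195
```

Call:
apply_moves([
  {"delta_pos":[0,0,-0.1],"rot":[0,0,0],"grip":0.1},
  {"delta_pos":[0,0,-0.8],"rot":[0,0,0],"grip":0.1},
  {"delta_pos":[0,0,-2.5],"rot":[0,0,0],"grip":0.1},
  {"delta_pos":[0,0,-5],"rot":[0,0,0],"grip":0.1},
  {"delta_pos":[0,0,-7.5],"rot":[0,0,0],"grip":0.1},
  {"delta_pos":[0,0,-9.5],"rot":[0,0,0],"grip":0.1},
  {"delta_pos":[0,0,-11],"rot":[0,0,0],"grip":0.1},
  {"delta_pos":[0,0,-11],"rot":[0,0,0],"grip":0.1},
], newtons=20)

```text
time: 7.75
tcp_pos: [0.4833, -0.2764, 0.2013]
tcp_rot: [3.136, 0.116, 0.006]
wrist_force: [-0.0, -0.1, -0.7]
grip_width: 0.0191
```

```bash
python3 -c "
from ov import *
ov('a5.png',170,190)
S=cam('scene')
print(plan([.543,.0845,.19],-1.494))
# nest in scene, crop coords sc
"
```

```text
t 7.75 p [ 0.4833 -0.2764  0.2013] r [3.1363 0.1158 0.0059] F [-0.02 -0.05 -0.68] w 0.0191
([8.74, -35.44, 0.82], [-0.0, 0.0, -0.003])
```

View pics/a5.png

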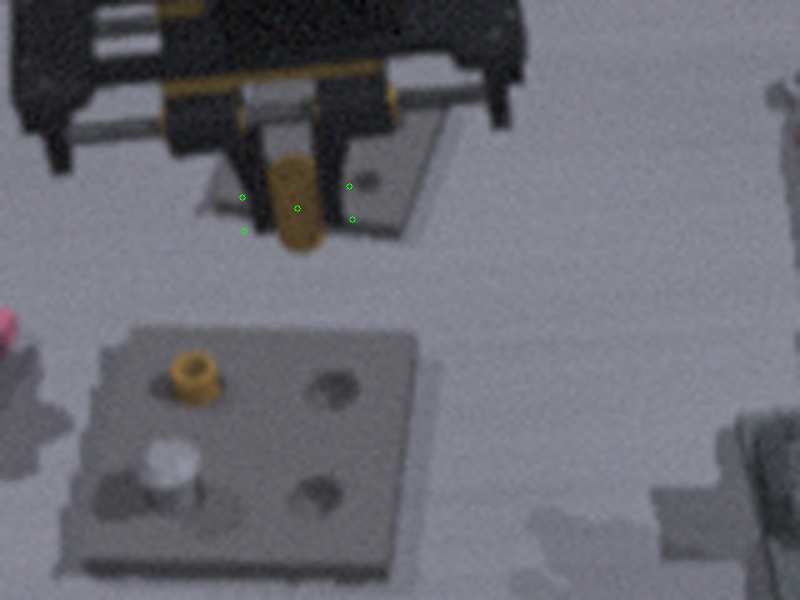

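```bash
python3 -c "
from ov import *
ov('a6.png',200,330,w=200,h=150,k=4,pts=())
ov('a7.png',190,110,w=200,h=75,k=4,pts=(),camn='top')
"
```

```text
t 7.85 p [ 0.482  -0.2754  0.1982] r [-3.1394e+00 -1.1590e-01  1.0000e-04] F [-0.37 -0.21 -0.96] w 0.0192
t 7.9 p [ 0.4816 -0.2751  0.1974] r [-3.1384e+00 -1.1580e-01  2.0000e-03] F [ 0.1   0.25 -1.2 ] w 0.0191
```

View pics/a6.png

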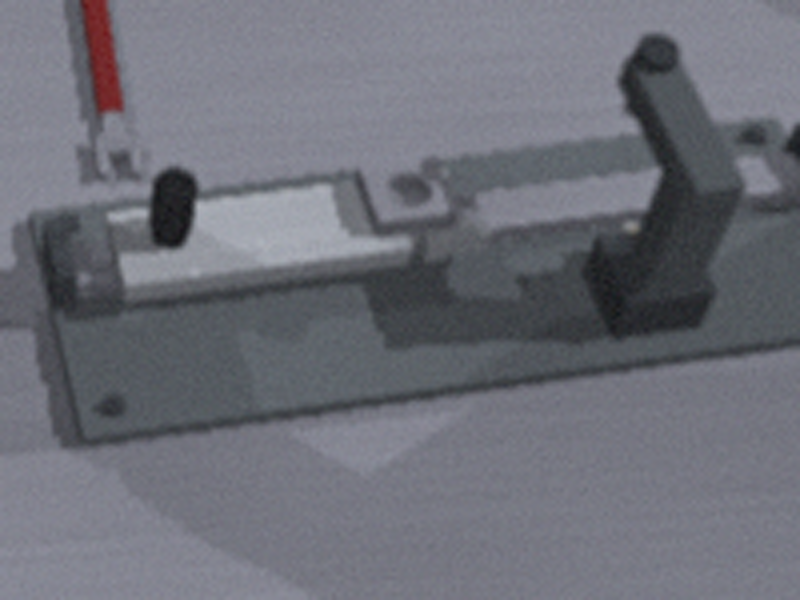

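View pics/a7.png

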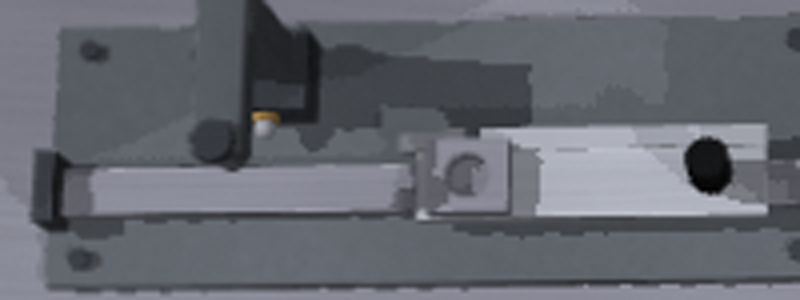

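```bash
python3 -c "
from h import *
S=cam('scene');T=cam('top')
g=lambda c,r0,c0,x,y,z:np.round(at(c,(r0+y/4-.5,c0+x/4-.5),z),4)
print('hole S',g(S,200,330,410,187,.054))
for p in [(362,173),(431,170),(447,208),(377,224)]: print(g(S,200,330,*p,.054))
print('hole T',g(T,190,110,466,176,.054))
for p in [(433,138),(508,136),(510,212),(432,212)]: print(g(T,190,110,*p,.054))
print('knob S',g(S,200,330,178,176,.085),'T',g(T,190,110,709,160,.085))
print('bolt S',g(S,200,330,111,405,.014), 'T',g(T,190,110,795,39,.014))
s=st();R=Ro.from_rotvec(s['tcp_rot'])
p=proj(S,R.apply([0,0,.0865])+s['tcp_pos']);print((p[1]-190+.5)*5,(p[0]-170+.5)*5)
print(plan([.545,.1045,.19],-1.494))
"
```

```text
hole S [0.5446 0.1043 0.054 ]
[0.533  0.0808 0.054 ]
[0.5339 0.1182 0.054 ]
[0.5604 0.1206 0.054 ]
[0.568  0.0815 0.054 ]
hole T [0.5404 0.1053 0.054 ]
[0.5601 0.1252 0.054 ]
[0.5638 0.0849 0.054 ]
[0.5224 0.0797 0.054 ]
[0.5196 0.1215 0.054 ]
knob S [ 0.5522 -0.0242  0.085 ] T [ 0.5507 -0.0265  0.085 ]
bolt S [ 0.6428 -0.0668  0.014 ] T [ 0.6392 -0.0634  0.014 ]
t 8.05 p [ 0.4815 -0.275   0.1969] r [-3.1378 -0.1158  0.0032] F [ 0.1   0.46 -0.13] w 0.019
307.24609517344476 238.5550279814089
([9.13, -37.38, 0.74], [-0.002, 0.002, -0.003])
```

Call:
apply_moves([
  {"delta_pos":[0.6,-2.5,0],"rot":[0,0,0],"grip":0.1},
  {"delta_pos":[1.8,-7.5,0],"rot":[0,0,0],"grip":0.1},
  {"delta_pos":[3.0,-12.3,0],"rot":[0,0,0],"grip":0.1},
  {"delta_pos":[4.2,-17.1,0],"rot":[0,0,0],"grip":0.1},
  {"delta_pos":[5.3,-21.9,0],"rot":[0,0,0],"grip":0.1},
  {"delta_pos":[6.4,-26.5,0],"rot":[0,0,0],"grip":0.1},
  {"delta_pos":[7.4,-30.5,0],"rot":[0,0,0],"grip":0.1},
  {"delta_pos":[8.2,-34.0,0],"rot":[0,0,0],"grip":0.1},
])

```text
time: 8.85
tcp_pos: [0.5385, 0.0719, 0.1976]
tcp_rot: [-3.139, -0.117, 0.002]
wrist_force: [0.7, -0.5, -0.7]
grip_width: 0.0191
```

```bash
python3 -c "
from h import *
st();print(plan([.544,.104,.165],-1.494))"
```

```text
t 8.85 p [0.5385 0.0719 0.1976] r [-3.1391e+00 -1.1750e-01  1.9000e-03] F [ 0.69 -0.48 -0.66] w 0.0191
([0.8, -3.16, 3.26], [-0.0, 0.001, -0.002])
```

Call:
apply_moves([
  {"delta_pos":[0.4,-1.6,0.3],"rot":[0,0,0],"grip":0.1},
  {"delta_pos":[0.7,-2.8,1.0],"rot":[0,0,0],"grip":0.1},
  {"delta_pos":[0.8,-3.2,2.0],"rot":[0,0,0],"grip":0.1},
  {"delta_pos":[0.8,-3.2,2.8],"rot":[0,0,0],"grip":0.1},
  {"delta_pos":[0.8,-3.2,3.3],"rot":[0,0,0],"grip":0.1},
  {"delta_pos":[0.8,-3.2,3.3],"rot":[0,0,0],"grip":0.1},
  {"delta_pos":[0.8,-3.2,3.3],"rot":[0,0,0],"grip":0.1},
  {"delta_pos":[0.8,-3.2,3.3],"rot":[0,0,0],"grip":0.1},
])

```text
time: 9.65
tcp_pos: [0.5448, 0.1016, 0.1659]
tcp_rot: [3.139, 0.115, 0.001]
wrist_force: [-0.1, -0.1, -0.6]
grip_width: 0.0189
```

```bash
python3 -c "
from ov import *
ov('b1.png',170,370,pts=([0,0,.0865],[.01,0,.0865],[0,0,.0465]))"
```

```text
t 9.65 p [0.5448 0.1016 0.1659] r [3.1395e+00 1.1450e-01 1.3000e-03] F [-0.15 -0.09 -0.65] w 0.0189
```

View pics/b1.png

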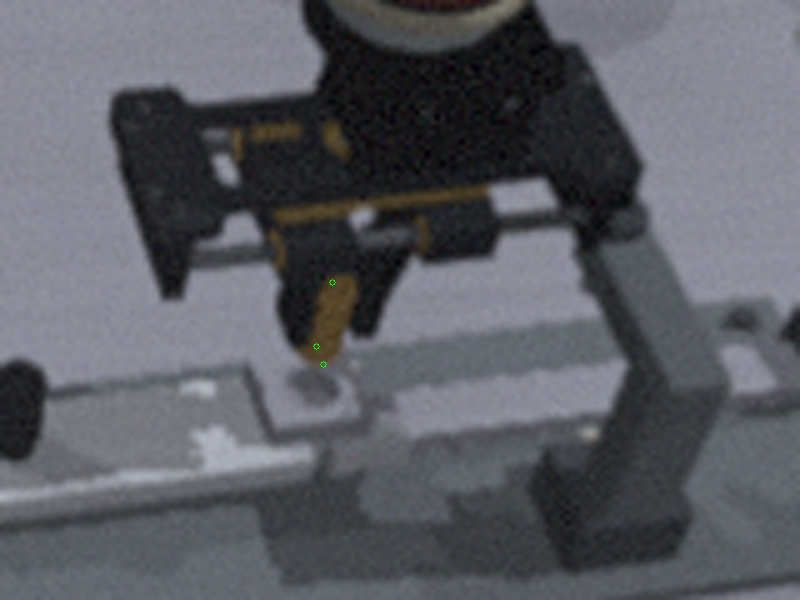

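```bash
cat > bm.py <<'E'
from h import *
from scipy.optimize import minimize
def bushfit(S,s,off=.0865,L=.04,r=.01,win=None,guess=None,vis=None):
    hsv=cv2.cvtColor(S['image'],cv2.COLOR_RGB2HSV)
    m=(cv2.inRange(hsv,(8,110,50),(30,255,255))>0)
    if win: w=np.zeros_like(m); w[win[0]:win[1],win[2]:win[3]]=1; m&=w
    return m
E
python3 -c "
from bm import *
s=st();R=Ro.from_rotvec(s['tcp_rot']);S=cam('scene')
m=bushfit(S,s,win=(222,246,425,446))
r,c=np.nonzero(m)
for i in range(r.min(),r.max()+1): print(i,c[r==i].min() if (r==i).any() else '',c[r==i].max() if (r==i).any() else '')
# predicted silhouette rows
base=s['tcp_pos'];ax=R.apply([0,0,1])
def sil(dx,dy):
    th=np.linspace(0,6.28,60); P=[]
    for z in (.0865,.0465):
        for t in th: P.append(proj(S,base+ax*z+np.array([.01*np.cos(t)+dx,.01*np.sin(t)+dy,0])))
    P=np.array(P); h=cv2.convexHull(P[:,::-1].astype(np.float32)); M=np.zeros((480,640),np.uint8); cv2.fillConvexPoly(M,np.round(h*16).astype(np.int32),1,shift=4); return M
for dx,dy in((0,0),(0,.002),(0,.003),(.002,.002)):
    M=sil(dx,dy); print(dx,dy)
    for i in (228,232,236,240,241,242,243,244): 
        cc=np.nonzero(M[i])[0]; print(i,(cc.min(),cc.max()) if len(cc) else None,end=' ')
    print()
"
```

```text
t 9.7 p [0.5449 0.1017 0.166 ] r [3.1395e+00 1.1480e-01 1.7000e-03] F [-0.58  0.21  0.23] w 0.0188
225 438 439
226 436 440
227 435 441
228 434 441
229 434 440
230 434 440
231 434 439
232 434 439
233 433 439
234 433 438
235 433 437
236 433 437
237 433 437
238 432 437
239 431 436
240 431 436
241 432 435
0 0
228 (np.int64(430), np.int64(441)) 232 (np.int64(429), np.int64(440)) 236 (np.int64(428), np.int64(439)) 240 (np.int64(428), np.int64(438)) 241 (np.int64(429), np.int64(437)) 242 (np.int64(430), np.int64(437)) 243 None 244 None 
0 0.002
228 (np.int64(431), np.int64(442)) 232 (np.int64(430), np.int64(441)) 236 (np.int64(429), np.int64(440)) 240 (np.int64(429), np.int64(439)) 241 (np.int64(430), np.int64(438)) 242 (np.int64(431), np.int64(437)) 243 None 244 None 
0 0.003
228 (np.int64(432), np.int64(442)) 232 (np.int64(431), np.int64(441)) 236 (np.int64(430), np.int64(440)) 240 (np.int64(430), np.int64(439)) 241 (np.int64(431), np.int64(439)) 242 (np.int64(432), np.int64(438)) 243 None 244 None 
0.002 0.002
228 (np.int64(432), np.int64(442)) 232 (np.int64(431), np.int64(441)) 236 (np.int64(430), np.int64(440)) 240 (np.int64(429), np.int64(439)) 241 (np.int64(430), np.int64(439)) 242 (np.int64(431), np.int64(438)) 243 (np.int64(432), np.int64(437)) 244 None
```

```bash
python3 -c "
from h import *
S=cam('scene');T=cam('top')
def draw(src,C,r0,c0,w,h,k,nx,ny,yaw=.077):
    im=cv2.resize(cv2.imread(src)[r0:r0+h,c0:c0+w],(w*k,h*k),interpolation=cv2.INTER_CUBIC)
    ux=np.array([np.cos(yaw),np.sin(yaw)]);uy=np.array([-ux[1],ux[0]])
    def poly(pts,col):
        q=[proj(C,[nx+a*ux[0]+b*uy[0],ny+a*ux[1]+b*uy[1],z]) for a,b,z in pts]
        q=np.array([[(p[1]-c0+.5)*k*8,(p[0]-r0+.5)*k*8] for p in q],np.int32); cv2.polylines(im,[q],True,col,1,cv2.LINE_AA,3)
    th=np.linspace(0,6.28,40)
    poly([(.0115*np.cos(t),.0115*np.sin(t),.054) for t in th],(0,255,0))
    poly([(.0115*np.cos(t),.0115*np.sin(t),.042) for t in th],(0,120,0))
    poly([(.02,.022,.054),(-.02,.022,.054),(-.02,-.022,.054),(.02,-.022,.054)],(0,0,255))
    poly([(.012*np.cos(t),-.13+.012*np.sin(t),.085) for t in th],(255,0,255))
    poly([(.010*np.cos(t),-.13+.010*np.sin(t),.040) for t in th],(255,0,255))
    return im
a=draw('pics/scene0.png',S,210,360,100,70,8,.5435,.1035)
cv2.imwrite('pics/m1.png',a)
b=draw('pics/top0.png',T,205,205,100,50,8,.5435,.1035)
cv2.imwrite('pics/m2.png',b)
"
```

```text
(no output)
```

View pics/m1.png

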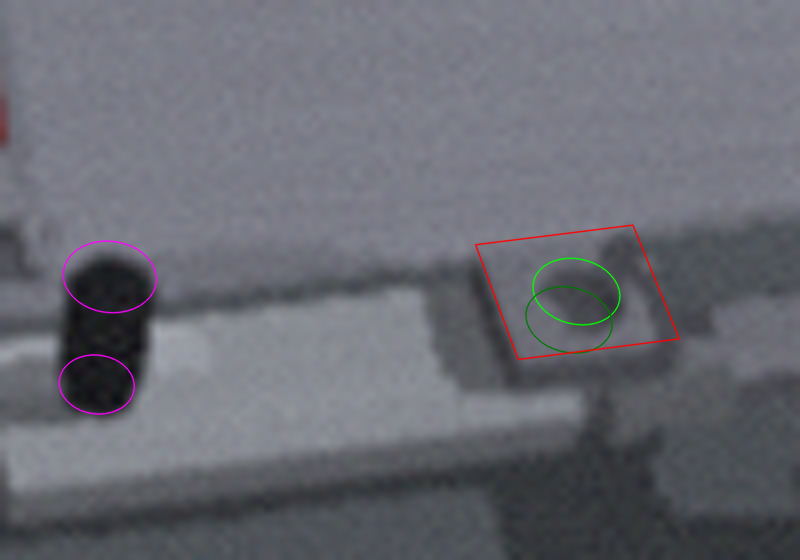

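View pics/m2.png

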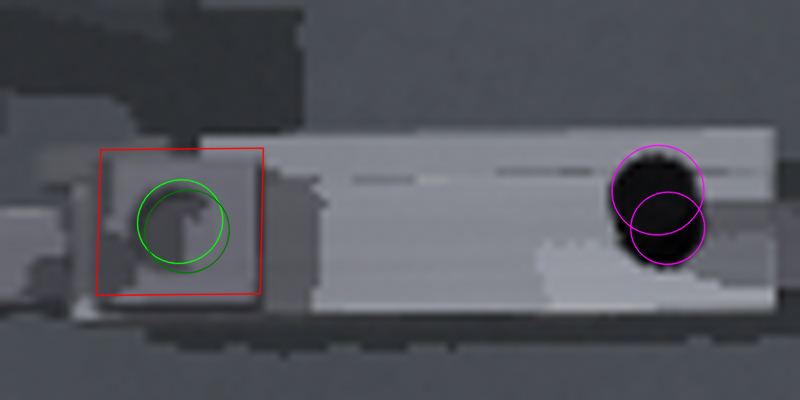

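Call:
apply_moves([
  {"delta_pos":[0,-0.18,0.2],"rot":[0,0,0],"grip":0.1},
  {"delta_pos":[0,-0.18,0.7],"rot":[0,0,0],"grip":0.1},
  {"delta_pos":[0,-0.18,1.3],"rot":[0,0,0],"grip":0.1},
  {"delta_pos":[0,-0.18,1.9],"rot":[0,0,0],"grip":0.1},
  {"delta_pos":[0,-0.18,2.2],"rot":[0,0,0],"grip":0.1},
  {"delta_pos":[0,-0.18,2.2],"rot":[0,0,0],"grip":0.1},
  {"delta_pos":[0,-0.18,2.2],"rot":[0,0,0],"grip":0.1},
  {"delta_pos":[0,-0.18,2.2],"rot":[0,0,0],"grip":0.1},
])

```text
time: 10.65
tcp_pos: [0.5445, 0.1039, 0.1437]
tcp_rot: [-3.139, -0.116, -0.001]
wrist_force: [-0.2, -0.5, -0.3]
grip_width: 0.0189
```

```bash
python3 -c "
from ov import *
ov('b2.png',190,390,w=100,h=75,k=8,pts=([0,0,.0865],))
ov('b2t.png',190,150,w=160,h=75,k=5,pts=(),camn='top')"
```

```text
t 10.65 p [0.5445 0.1039 0.1437] r [-3.1394e+00 -1.1590e-01 -8.0000e-04] F [-0.18 -0.46 -0.29] w 0.0189
t 10.7 p [0.5446 0.1039 0.1437] r [-3.1394e+00 -1.1580e-01 -9.0000e-04] F [ 0.22 -0.64  0.43] w 0.0191
```

View pics/b2.png

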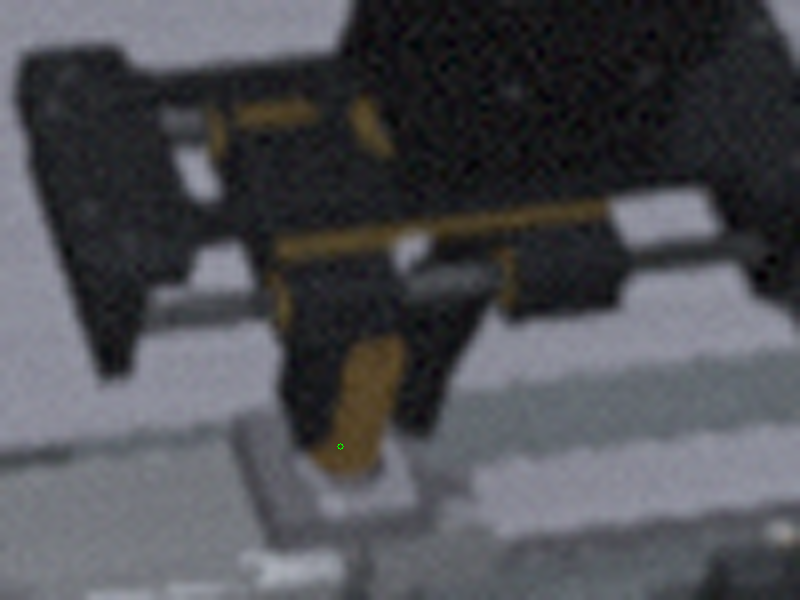

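View pics/b2t.png

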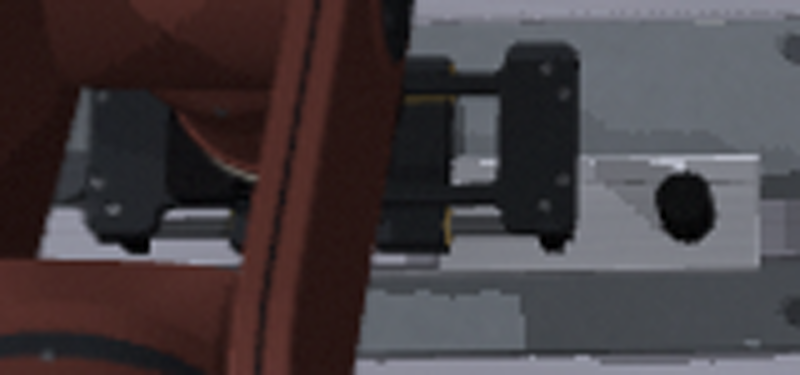

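Call:
apply_moves([
  {"delta_pos":[0,0,0.1],"rot":[0,0,0],"grip":0.1},
  {"delta_pos":[0,0,0.2],"rot":[0,0,0],"grip":0.1},
  {"delta_pos":[0,0,0.3],"rot":[0,0,0],"grip":0.1},
  {"delta_pos":[0,0,0.4],"rot":[0,0,0],"grip":0.1},
  {"delta_pos":[0,0,0.5],"rot":[0,0,0],"grip":0.1},
  {"delta_pos":[0,0,0.6],"rot":[0,0,0],"grip":0.1},
  {"delta_pos":[0,0,0.7],"rot":[0,0,0],"grip":0.1},
  {"delta_pos":[0,0,0.7],"rot":[0,0,0],"grip":0.1},
])

```text
time: 11.55
tcp_pos: [0.5442, 0.1039, 0.1362]
tcp_rot: [-3.139, -0.116, 0.001]
wrist_force: [0.5, 0.3, -0.1]
grip_width: 0.0192
```

Call:
apply_moves([
  {"delta_pos":[0,0,0.1],"rot":[0,0,0],"grip":0.1},
  {"delta_pos":[0,0,0.2],"rot":[0,0,0],"grip":0.1},
  {"delta_pos":[0,0,0.3],"rot":[0,0,0],"grip":0.1},
  {"delta_pos":[0,0,0.4],"rot":[0,0,0],"grip":0.1},
  {"delta_pos":[0,0,0.5],"rot":[0,0,0],"grip":0.1},
  {"delta_pos":[0,0,0.6],"rot":[0,0,0],"grip":0.1},
  {"delta_pos":[0,0,0.7],"rot":[0,0,0],"grip":0.1},
  {"delta_pos":[0,0,0.7],"rot":[0,0,0],"grip":0.1},
])

```text
time: 12.35
tcp_pos: [0.5442, 0.1039, 0.1292]
tcp_rot: [-3.139, -0.116, 0.001]
wrist_force: [-0.2, -0.1, 0.1]
grip_width: 0.0191
```

Call:
apply_moves([
  {"delta_pos":[0,0,0.05],"rot":[0,0,0],"grip":0.1},
  {"delta_pos":[0,0,0.1],"rot":[0,0,0],"grip":0.1},
  {"delta_pos":[0,0,0.1],"rot":[0,0,0],"grip":0.1},
  {"delta_pos":[0,0,0.1],"rot":[0,0,0],"grip":0.1},
  {"delta_pos":[0,0,0.1],"rot":[0,0,0],"grip":0.1},
  {"delta_pos":[0,0,0.1],"rot":[0,0,0],"grip":0.1},
  {"delta_pos":[0,0,0.1],"rot":[0,0,0],"grip":0.1},
  {"delta_pos":[0,0,0.1],"rot":[0,0,0],"grip":0.1},
])

```text
time: 13.15
tcp_pos: [0.5444, 0.1039, 0.1285]
tcp_rot: [-3.139, -0.116, -0.0]
wrist_force: [-0.6, 0.4, 0.4]
grip_width: 0.0189
```

```bash
python3 -c "
from ov import *
ov('b3.png',190,390,w=100,h=75,k=8,pts=([0,0,.07],))"
```

```text
t 13.15 p [0.5444 0.1039 0.1285] r [-3.1395e+00 -1.1590e-01 -2.0000e-04] F [-0.55  0.35  0.41] w 0.0189
```

View pics/b3.png

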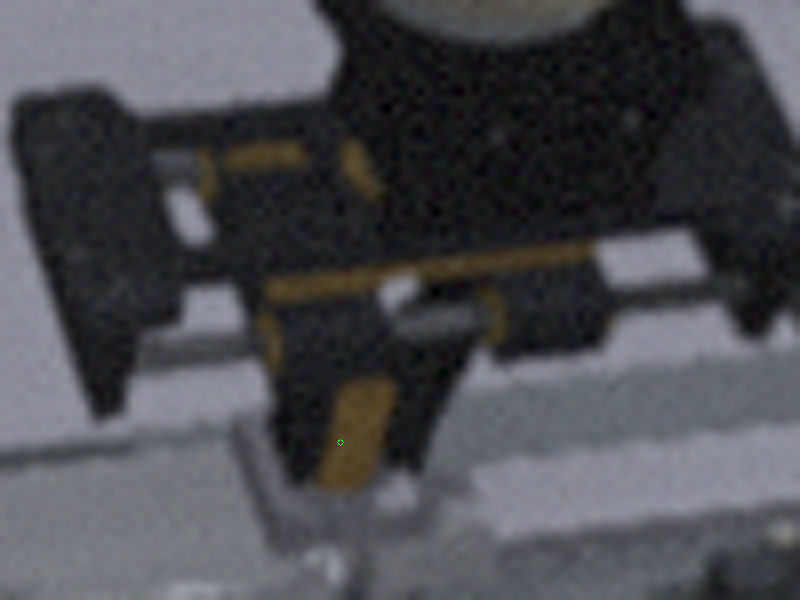

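Call:
apply_moves([
  {"delta_pos":[0,0,0.05],"rot":[0,0,0],"grip":0.1},
  {"delta_pos":[0,0,0.05],"rot":[0,0,0],"grip":0.3},
  {"delta_pos":[0,0,0.05],"rot":[0,0,0],"grip":0.45},
  {"delta_pos":[0,0,0.05],"rot":[0,0,0],"grip":0.5},
  {"delta_pos":[0,0,0.05],"rot":[0,0,0],"grip":0.5},
  {"delta_pos":[0,0,-0.5],"rot":[0,0,0],"grip":0.5},
  {"delta_pos":[0,0,-2],"rot":[0,0,0],"grip":0.5},
  {"delta_pos":[0,0,-4],"rot":[0,0,0],"grip":0.5},
])

```text
time: 14.0
tcp_pos: [0.5438, 0.1039, 0.1689]
tcp_rot: [3.139, 0.116, -0.003]
wrist_force: [0.4, -0.8, 0.0]
grip_width: 0.0433
```

```bash
python3 -c "
from ov import *
ov('b4.png',190,370,w=100,h=75,k=8,pts=())
print(plan([.5525,-.0255,.2],-1.494))"
```

```text
t 14.0 p [0.5438 0.1039 0.1689] r [ 3.1394e+00  1.1590e-01 -2.6000e-03] F [ 0.38 -0.82  0.04] w 0.0433
([-0.33, 12.97, -2.65], [0.0, -0.005, -0.003])
```

View pics/b4.png

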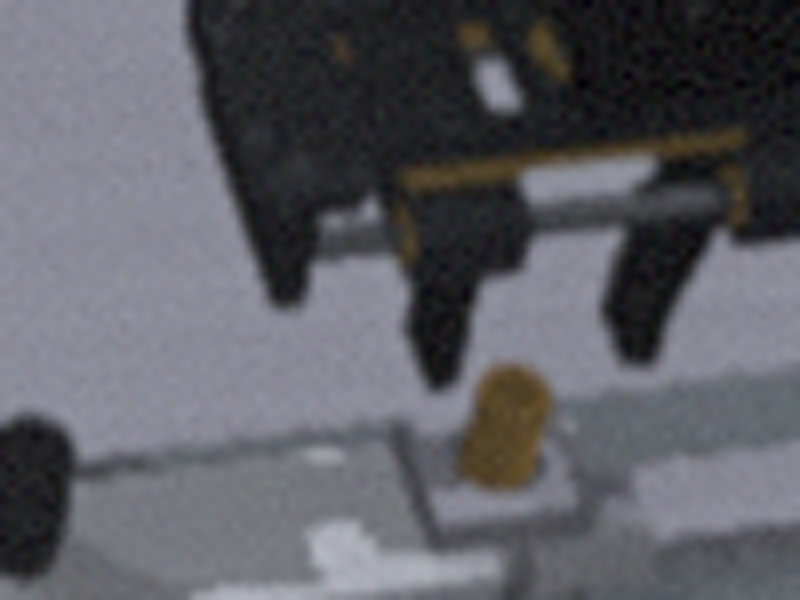

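The bush stands upright in the nest, at crop (505,430). Next I go above the knob.

Call:
apply_moves([
  {"delta_pos":[0,1.0,-1.0],"rot":[0,0,0],"grip":0.6},
  {"delta_pos":[-0.05,4,-1.0],"rot":[0,0,0],"grip":0.6},
  {"delta_pos":[-0.1,7.5,-1.0],"rot":[0,0,0],"grip":0.6},
  {"delta_pos":[-0.15,10.5,-1.0],"rot":[0,0,0],"grip":0.6},
  {"delta_pos":[-0.18,12.5,-0.5],"rot":[0,0,0],"grip":0.6},
  {"delta_pos":[-0.18,13.0,0],"rot":[0,0,0],"grip":0.6},
  {"delta_pos":[-0.18,13.0,0.3],"rot":[0,0,0],"grip":0.6},
  {"delta_pos":[-0.18,13.0,0.3],"rot":[0,0,0],"grip":0.6},
])

```text
time: 14.85
tcp_pos: [0.5515, -0.0252, 0.1646]
tcp_rot: [-3.139, -0.116, 0.003]
wrist_force: [-1.2, -0.4, 0.1]
grip_width: 0.0522
```

```bash
python3 -c "
from ov import *
ov('c1.png',180,340,w=130,h=95,k=6,pts=([0,0,.07],[0,.026,.07],[0,-.026,.07]))"
```

```text
t 14.85 p [ 0.5515 -0.0252  0.1646] r [-3.1387e+00 -1.1600e-01  2.6000e-03] F [-1.2  -0.43  0.06] w 0.0522
```

View pics/c1.png

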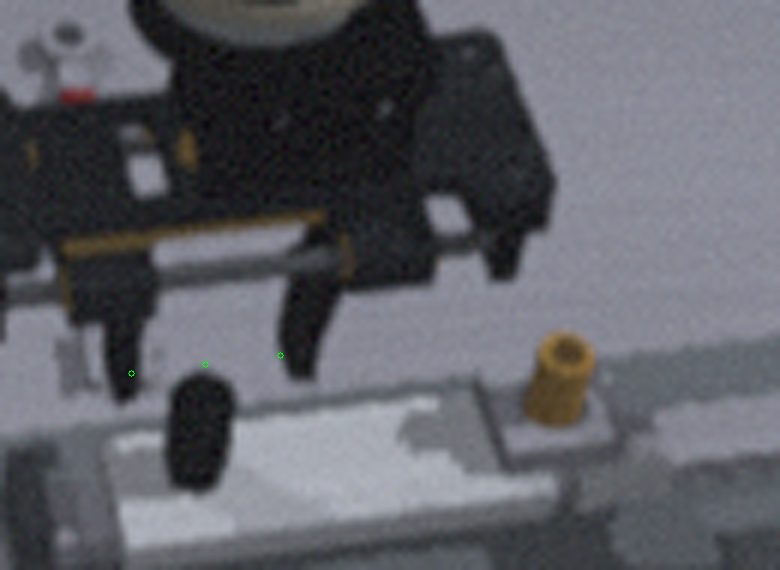

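Call:
apply_moves([
  {"delta_pos":[0.2,0,0.5],"rot":[0,0,0],"grip":0.42},
  {"delta_pos":[0.2,0,1.0],"rot":[0,0,0],"grip":0.42},
  {"delta_pos":[0.2,0,1.5],"rot":[0,0,0],"grip":0.42},
  {"delta_pos":[0.2,0,2.0],"rot":[0,0,0],"grip":0.42},
  {"delta_pos":[0.2,0,2.5],"rot":[0,0,0],"grip":0.42},
  {"delta_pos":[0.2,0,2.8],"rot":[0,0,0],"grip":0.42},
  {"delta_pos":[0.2,0,2.8],"rot":[0,0,0],"grip":0.42},
  {"delta_pos":[0.2,0,2.8],"rot":[0,0,0],"grip":0.42},
])

```text
time: 15.7
tcp_pos: [0.5541, -0.0258, 0.1374]
tcp_rot: [-3.139, -0.116, 0.0]
wrist_force: [-0.8, -0.4, 0.6]
grip_width: 0.0367
```

```bash
python3 -c "
from ov import *
ov('c2.png',180,320,w=130,h=95,k=6,pts=([0,0,.07],))"
```

```text
t 15.7 p [ 0.5541 -0.0258  0.1374] r [-3.1394e+00 -1.1570e-01  1.0000e-04] F [-0.78 -0.42  0.55] w 0.0367
```

View pics/c2.png

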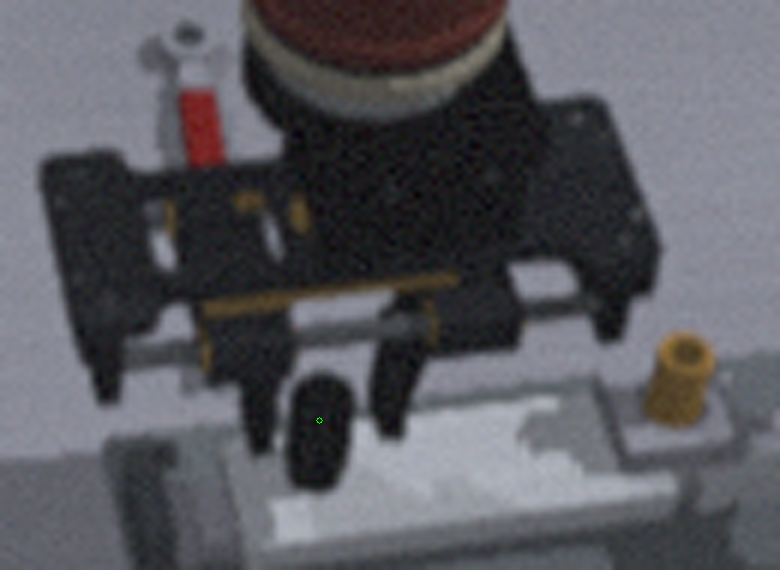

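Call:
apply_moves([
  {"delta_pos":[0,0,0.5],"rot":[0,0,0],"grip":0.42},
  {"delta_pos":[0,0,1.0],"rot":[0,0,0],"grip":0.42},
  {"delta_pos":[0,0,1.5],"rot":[0,0,0],"grip":0.42},
  {"delta_pos":[0,0,1.6],"rot":[0,0,0],"grip":0.35},
  {"delta_pos":[0,0,1.6],"rot":[0,0,0],"grip":0.2},
  {"delta_pos":[0,0,1.6],"rot":[0,0,0],"grip":0.15},
  {"delta_pos":[0,0,1.6],"rot":[0,0,0],"grip":0.15},
  {"delta_pos":[0,0,1.6],"rot":[0,0,0],"grip":0.15},
], newtons=25)

```text
time: 16.55
tcp_pos: [0.554, -0.0257, 0.1213]
tcp_rot: [-3.139, -0.116, 0.0]
wrist_force: [1.4, -0.1, -3.2]
grip_width: 0.0234
```

```bash
python3 -c "
from ov import *
ov('c3.png',170,320,w=200,h=130,k=4,pts=([0,0,.07],))
from h import *
S=cam('scene')"
```

```text
t 16.55 p [ 0.554  -0.0257  0.1213] r [-3.1394e+00 -1.1580e-01  2.0000e-04] F [ 1.41 -0.06 -3.17] w 0.0234
```

View pics/c3.png

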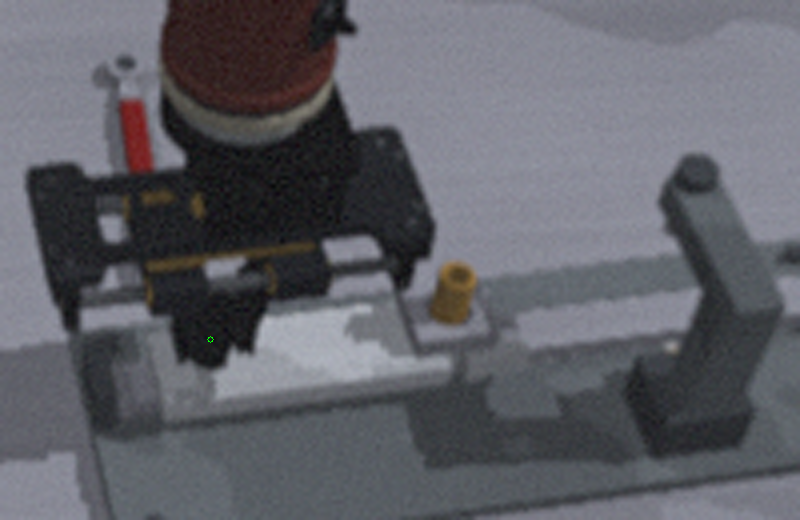

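Call:
apply_moves([
  {"delta_pos":[0,-0.4,0],"rot":[0,0,0],"grip":0.15},
  {"delta_pos":[0,-1.2,0],"rot":[0,0,0],"grip":0.15},
  {"delta_pos":[0,-2.2,0],"rot":[0,0,0],"grip":0.15},
  {"delta_pos":[0,-3.2,0],"rot":[0,0,0],"grip":0.15},
  {"delta_pos":[0,-4.2,0],"rot":[0,0,0],"grip":0.15},
  {"delta_pos":[0,-5.2,0],"rot":[0,0,0],"grip":0.15},
  {"delta_pos":[0,-6.1,0],"rot":[0,0,0],"grip":0.15},
  {"delta_pos":[0,-6.8,0],"rot":[0,0,0],"grip":0.15},
])

```text
time: 17.45
tcp_pos: [0.5486, 0.0431, 0.1213]
tcp_rot: [-3.139, -0.117, 0.002]
wrist_force: [-2.7, -1.7, -0.1]
grip_width: 0.0226
```

```bash
python3 -c "
from ov import *
ov('c4.png',170,340,w=200,h=130,k=4,pts=([0,0,.07],))"
```

```text
t 17.45 p [0.5486 0.0431 0.1213] r [-3.1393e+00 -1.1690e-01  1.7000e-03] F [-2.73 -1.73 -0.1 ] w 0.0226
```

View pics/c4.png

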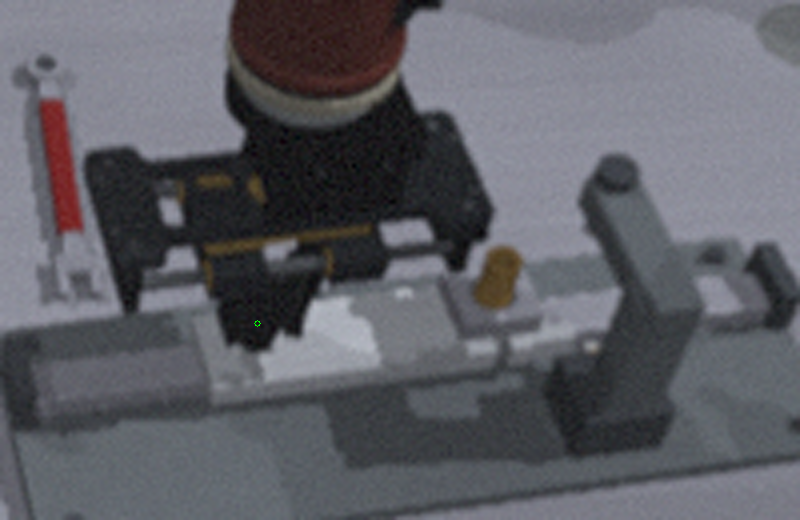

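Call:
apply_moves([
  {"delta_pos":[0,-0.4,0],"rot":[0,0,0],"grip":0.15},
  {"delta_pos":[0,-0.8,0],"rot":[0,0,0],"grip":0.15},
  {"delta_pos":[0,-1.2,0],"rot":[0,0,0],"grip":0.15},
  {"delta_pos":[0,-1.6,0],"rot":[0,0,0],"grip":0.15},
  {"delta_pos":[0,-2.0,0],"rot":[0,0,0],"grip":0.15},
  {"delta_pos":[0,-2.4,0],"rot":[0,0,0],"grip":0.15},
  {"delta_pos":[0,-2.8,0],"rot":[0,0,0],"grip":0.15},
  {"delta_pos":[0,-3.1,0],"rot":[0,0,0],"grip":0.15},
])

```text
time: 18.3
tcp_pos: [0.5463, 0.0713, 0.1213]
tcp_rot: [3.136, 0.115, -0.003]
wrist_force: [-5.9, -8.5, 0.6]
grip_width: 0.0231
```

```bash
python3 -c "
from ov import *
s=st(); u=np.array([-.077,.997,0]); print('travel',(s['tcp_pos']-np.array([.554,-.0257,.1213]))@u)
ov('c5.png',190,400,w=100,h=75,k=8,pts=())
ov('c5t.png',190,110,w=130,h=75,k=6,pts=(),camn='top')"
```

```text
t 18.3 p [0.5463 0.0713 0.1213] r [ 3.1364e+00  1.1540e-01 -2.9000e-03] F [-5.88 -8.53  0.63] w 0.0231
travel 0.09727430597551999
t 18.3 p [0.5463 0.0713 0.1213] r [ 3.1364e+00  1.1540e-01 -2.9000e-03] F [-5.88 -8.53  0.63] w 0.0231
t 18.35 p [0.5462 0.0721 0.1213] r [ 3.1378e+00  1.1510e-01 -2.9000e-03] F [-5.7  -2.56  1.2 ] w 0.0234
```

View pics/c5.png

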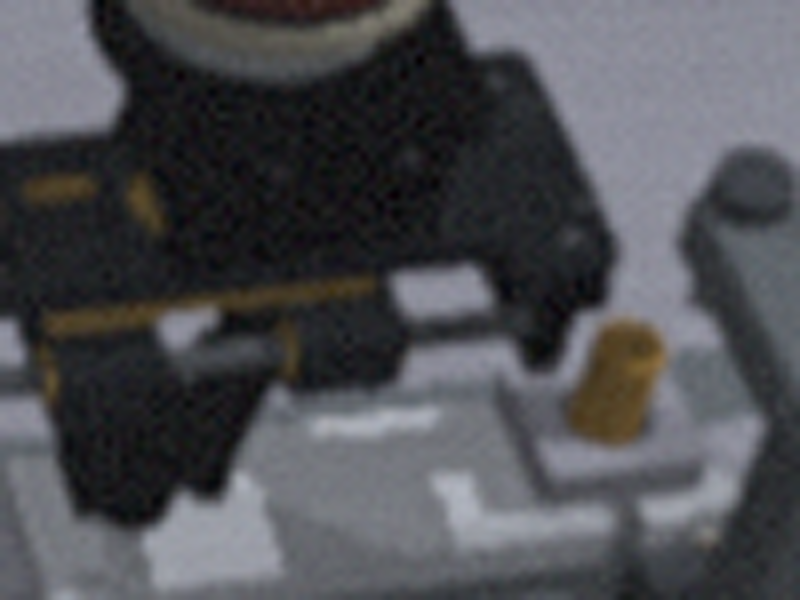

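View pics/c5t.png

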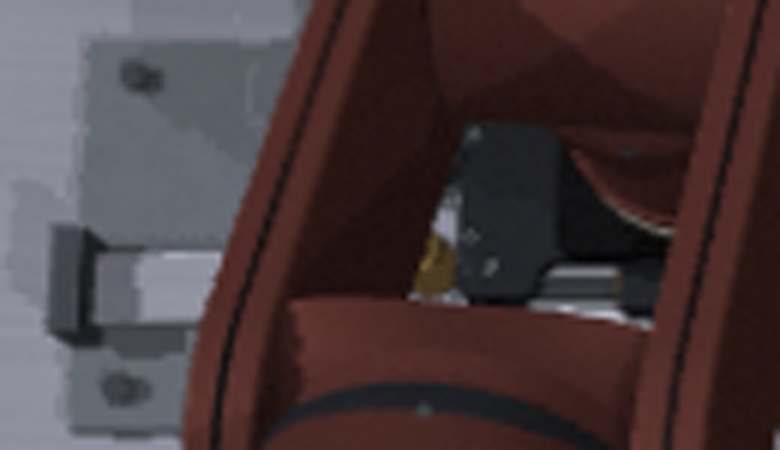

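Call:
apply_moves([
  {"delta_pos":[-0.03,-0.1,0],"rot":[0,0,0],"grip":0.15},
  {"delta_pos":[-0.03,-0.25,0],"rot":[0,0,0],"grip":0.15},
  {"delta_pos":[-0.03,-0.4,0],"rot":[0,0,0],"grip":0.15},
  {"delta_pos":[-0.03,-0.55,0],"rot":[0,0,0],"grip":0.15},
  {"delta_pos":[-0.03,-0.7,0],"rot":[0,0,0],"grip":0.15},
  {"delta_pos":[-0.03,-0.8,0],"rot":[0,0,0],"grip":0.15},
  {"delta_pos":[-0.03,-0.9,0],"rot":[0,0,0],"grip":0.15},
  {"delta_pos":[-0.03,-0.9,0],"rot":[0,0,0],"grip":0.15},
])

```text
time: 19.2
tcp_pos: [0.5455, 0.081, 0.1213]
tcp_rot: [3.138, 0.115, -0.002]
wrist_force: [-4.7, -5.0, 0.7]
grip_width: 0.023
```

```bash
cat > tr.py <<'E'
from h import *
s=st(); u=np.array([-.0785,.9969,0]); print('travel',round((s['tcp_pos']-np.array([.554,-.0257,.1213]))@u,5),'Falong',round(s['wrist_force']@u,2))
E
python3 tr.py
```

```text
t 19.2 p [0.5455 0.081  0.1213] r [ 3.1382e+00  1.1520e-01 -2.1000e-03] F [-4.67 -5.02  0.71] w 0.023
travel 0.10706 Falong -4.64
```

Call:
apply_moves([
  {"delta_pos":[-0.01,-0.05,0],"rot":[0,0,0],"grip":0.15},
  {"delta_pos":[-0.01,-0.1,0],"rot":[0,0,0],"grip":0.15},
  {"delta_pos":[-0.01,-0.15,0],"rot":[0,0,0],"grip":0.15},
  {"delta_pos":[-0.01,-0.2,0],"rot":[0,0,0],"grip":0.15},
  {"delta_pos":[-0.01,-0.25,0],"rot":[0,0,0],"grip":0.15},
  {"delta_pos":[-0.01,-0.3,0],"rot":[0,0,0],"grip":0.15},
  {"delta_pos":[-0.01,-0.3,0],"rot":[0,0,0],"grip":0.15},
  {"delta_pos":[-0.01,-0.3,0],"rot":[0,0,0],"grip":0.15},
])

```text
time: 20.0
tcp_pos: [0.5452, 0.084, 0.1213]
tcp_rot: [3.138, 0.115, -0.002]
wrist_force: [-4.3, -4.5, 0.2]
grip_width: 0.023
```

```bash
python3 tr.py
```

```text
t 20.0 p [0.5452 0.084  0.1213] r [ 3.1382e+00  1.1510e-01 -1.8000e-03] F [-4.33 -4.51  0.16] w 0.023
travel 0.11003 Falong -4.15
```

Travel is 110 mm with about −4 N along the rail. I continue in 2 mm steps and watch for the drop in force.

Call:
apply_moves([
  {"delta_pos":[-0.01,-0.04,0],"rot":[0,0,0],"grip":0.15},
  {"delta_pos":[-0.01,-0.08,0],"rot":[0,0,0],"grip":0.15},
  {"delta_pos":[-0.01,-0.12,0],"rot":[0,0,0],"grip":0.15},
  {"delta_pos":[-0.01,-0.16,0],"rot":[0,0,0],"grip":0.15},
  {"delta_pos":[-0.01,-0.2,0],"rot":[0,0,0],"grip":0.15},
  {"delta_pos":[-0.01,-0.2,0],"rot":[0,0,0],"grip":0.15},
  {"delta_pos":[-0.01,-0.2,0],"rot":[0,0,0],"grip":0.15},
  {"delta_pos":[-0.01,-0.2,0],"rot":[0,0,0],"grip":0.15},
])

```text
time: 20.8
tcp_pos: [0.545, 0.0863, 0.1213]
tcp_rot: [3.139, 0.115, -0.001]
wrist_force: [-3.8, -3.3, -0.3]
grip_width: 0.0234
```

```bash
python3 tr.py
```

```text
t 20.8 p [0.545  0.0863 0.1213] r [ 3.1387e+00  1.1520e-01 -1.5000e-03] F [-3.85 -3.34 -0.28] w 0.0234
travel 0.11236 Falong -3.03
```

Call:
apply_moves([
  {"delta_pos":[-0.01,-0.05,0],"rot":[0,0,0],"grip":0.15},
  {"delta_pos":[-0.01,-0.1,0],"rot":[0,0,0],"grip":0.15},
  {"delta_pos":[-0.01,-0.1,0],"rot":[0,0,0],"grip":0.15},
  {"delta_pos":[-0.01,-0.1,0],"rot":[0,0,0],"grip":0.15},
  {"delta_pos":[-0.01,-0.1,0],"rot":[0,0,0],"grip":0.15},
  {"delta_pos":[-0.01,-0.1,0],"rot":[0,0,0],"grip":0.15},
  {"delta_pos":[-0.01,-0.1,0],"rot":[0,0,0],"grip":0.15},
  {"delta_pos":[-0.01,-0.1,0],"rot":[0,0,0],"grip":0.15},
])

```text
time: 21.6
tcp_pos: [0.5449, 0.0883, 0.1213]
tcp_rot: [-3.139, -0.116, 0.001]
wrist_force: [-5.2, 1.7, 0.0]
grip_width: 0.0231
```

```bash
python3 tr.py
```

```text
t 21.6 p [0.5449 0.0883 0.1213] r [-3.1388e+00 -1.1600e-01  8.0000e-04] F [-5.23  1.74  0.03] w 0.0231
travel 0.11435 Falong 2.14
```

Call:
apply_moves([
  {"delta_pos":[-0.01,-0.05,0],"rot":[0,0,0],"grip":0.15},
  {"delta_pos":[-0.01,-0.05,0],"rot":[0,0,0],"grip":0.15},
  {"delta_pos":[-0.01,-0.05,0],"rot":[0,0,0],"grip":0.15},
  {"delta_pos":[-0.01,-0.05,0],"rot":[0,0,0],"grip":0.15},
  {"delta_pos":[-0.01,-0.05,0],"rot":[0,0,0],"grip":0.15},
  {"delta_pos":[-0.01,-0.05,0],"rot":[0,0,0],"grip":0.15},
  {"delta_pos":[-0.01,-0.05,0],"rot":[0,0,0],"grip":0.15},
  {"delta_pos":[-0.01,-0.05,0],"rot":[0,0,0],"grip":0.15},
])

```text
time: 22.4
tcp_pos: [0.5448, 0.0885, 0.1213]
tcp_rot: [-3.139, -0.116, 0.001]
wrist_force: [-4.8, 0.6, -1.6]
grip_width: 0.0235
```

```bash
python3 tr.py
```

```text
t 22.4 p [0.5448 0.0885 0.1213] r [-3.1393e+00 -1.1590e-01  5.0000e-04] F [-4.85  0.56 -1.56] w 0.0235
travel 0.11453 Falong 0.94
```

Call:
apply_moves([
  {"delta_pos":[-0.01,-0.04,0],"rot":[0,0,0],"grip":0.15},
  {"delta_pos":[-0.01,-0.04,0],"rot":[0,0,0],"grip":0.15},
  {"delta_pos":[-0.01,-0.04,0],"rot":[0,0,0],"grip":0.15},
  {"delta_pos":[-0.01,-0.04,0],"rot":[0,0,0],"grip":0.15},
  {"delta_pos":[-0.01,-0.04,0],"rot":[0,0,0],"grip":0.15},
  {"delta_pos":[-0.01,-0.04,0],"rot":[0,0,0],"grip":0.15},
  {"delta_pos":[-0.01,-0.04,0],"rot":[0,0,0],"grip":0.15},
  {"delta_pos":[-0.01,-0.04,0],"rot":[0,0,0],"grip":0.15},
])

```text
time: 23.2
tcp_pos: [0.5448, 0.0888, 0.1213]
tcp_rot: [3.139, 0.116, -0.0]
wrist_force: [-4.4, -0.7, -2.7]
grip_width: 0.0231
```

```bash
python3 tr.py; python3 tr.py; python3 -c "
from ov import *
ov('d1.png',170,380,w=130,h=95,k=6,pts=())"
```

```text
t 23.2 p [0.5448 0.0888 0.1213] r [ 3.1394e+00  1.1590e-01 -3.0000e-04] F [-4.43 -0.74 -2.67] w 0.0231
travel 0.11482 Falong -0.39
t 23.2 p [0.5448 0.0888 0.1213] r [ 3.1394e+00  1.1590e-01 -3.0000e-04] F [-4.43 -0.74 -2.67] w 0.0231
travel 0.11482 Falong -0.39
t 23.2 p [0.5448 0.0888 0.1213] r [ 3.1394e+00  1.1590e-01 -3.0000e-04] F [-4.43 -0.74 -2.67] w 0.0231
```

View pics/d1.png

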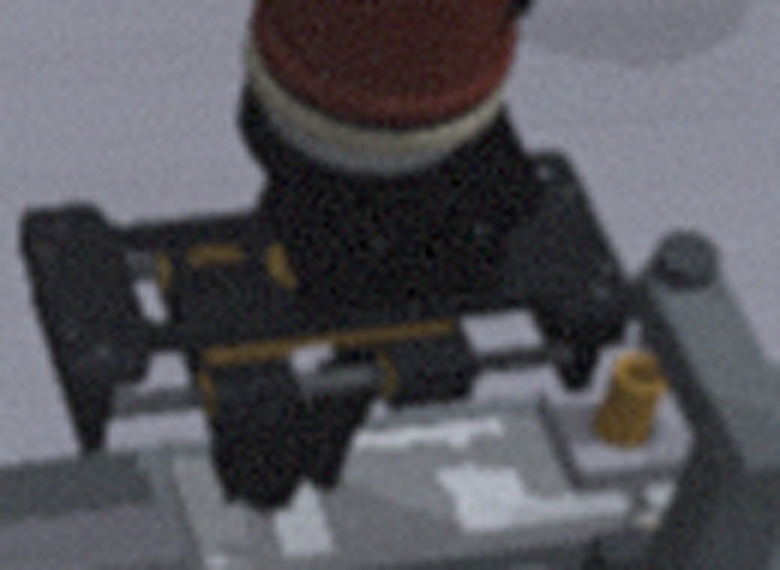

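Call:
apply_moves([
  {"delta_pos":[0,0,0],"rot":[0,0,0],"grip":0.32},
  {"delta_pos":[0,0,0],"rot":[0,0,0],"grip":0.32},
  {"delta_pos":[0,0,0],"rot":[0,0,0],"grip":0.32},
  {"delta_pos":[0,0,0],"rot":[0,0,0],"grip":0.32},
  {"delta_pos":[0,0,0],"rot":[0,0,0],"grip":0.32},
  {"delta_pos":[0,0,0],"rot":[0,0,0],"grip":0.32},
  {"delta_pos":[0,0,0],"rot":[0,0,0],"grip":0.32},
  {"delta_pos":[0,0,0],"rot":[0,0,0],"grip":0.32},
])

```text
time: 24.05
tcp_pos: [0.5449, 0.0888, 0.1214]
tcp_rot: [-3.139, -0.116, -0.0]
wrist_force: [-0.1, -0.1, -0.1]
grip_width: 0.0279
```

```bash
python3 tr.py
```

```text
t 24.05 p [0.5449 0.0888 0.1214] r [-3.1394e+00 -1.1590e-01 -1.0000e-04] F [-0.12 -0.09 -0.12] w 0.0279
travel 0.11485 Falong -0.08
```

Call:
apply_moves([
  {"delta_pos":[0,0,0],"rot":[0,0,0],"grip":0.25},
  {"delta_pos":[0,0,0],"rot":[0,0,0],"grip":0.2},
  {"delta_pos":[0,0,0],"rot":[0,0,0],"grip":0.2},
  {"delta_pos":[0,0,0],"rot":[0,0,0],"grip":0.2},
  {"delta_pos":[0,0,0],"rot":[0,0,0],"grip":0.2},
  {"delta_pos":[0,0,0],"rot":[0,0,0],"grip":0.2},
  {"delta_pos":[0,0,0],"rot":[0,0,0],"grip":0.2},
  {"delta_pos":[0,0,0],"rot":[0,0,0],"grip":0.2},
], newtons=8)

```text
time: 24.85
tcp_pos: [0.5448, 0.0888, 0.1214]
tcp_rot: [3.139, 0.116, -0.0]
wrist_force: [0.4, -0.7, -0.1]
grip_width: 0.0238
```

```bash
python3 tr.py; python3 -c "
from ov import *
S=cam('scene')"; python3 tr.py
```

```text
t 24.85 p [0.5448 0.0888 0.1214] r [ 3.1394  0.116  -0.    ] F [ 0.42 -0.68 -0.09] w 0.0238
travel 0.11483 Falong -0.71
t 24.9 p [0.5448 0.0888 0.1214] r [ 3.1394  0.1159 -0.    ] F [0.01 0.39 0.87] w 0.0242
travel 0.11483 Falong 0.39
```

Call:
apply_moves([
  {"delta_pos":[0,0,0],"rot":[0,0,0],"grip":0.2},
  {"delta_pos":[0,0.06,0],"rot":[0,0,0],"grip":0.2},
  {"delta_pos":[0,0.1,0],"rot":[0,0,0],"grip":0.2},
  {"delta_pos":[0,0.1,0],"rot":[0,0,0],"grip":0.2},
  {"delta_pos":[0,0.1,0],"rot":[0,0,0],"grip":0.2},
  {"delta_pos":[0,0.1,0],"rot":[0,0,0],"grip":0.2},
  {"delta_pos":[0,0.1,0],"rot":[0,0,0],"grip":0.2},
  {"delta_pos":[0,0.1,0],"rot":[0,0,0],"grip":0.2},
], newtons=20)

```text
time: 25.7
tcp_pos: [0.5449, 0.0882, 0.1214]
tcp_rot: [-3.139, -0.116, -0.0]
wrist_force: [-0.4, 5.5, -0.9]
grip_width: 0.0233
```

```bash
python3 tr.py
```

```text
t 25.7 p [0.5449 0.0882 0.1214] r [-3.1388e+00 -1.1600e-01 -1.0000e-04] F [-0.4   5.52 -0.86] w 0.0233
travel 0.11427 Falong 5.53
```

Call:
apply_moves([
  {"delta_pos":[0,-0.06,0],"rot":[0,0,0],"grip":0.2},
  {"delta_pos":[0,-0.12,0],"rot":[0,0,0],"grip":0.2},
  {"delta_pos":[0,-0.16,0],"rot":[0,0,0],"grip":0.2},
  {"delta_pos":[0,-0.18,0],"rot":[0,0,0],"grip":0.2},
  {"delta_pos":[0,-0.18,0],"rot":[0,0,0],"grip":0.2},
  {"delta_pos":[0,-0.18,0],"rot":[0,0,0],"grip":0.2},
  {"delta_pos":[0,-0.18,0],"rot":[0,0,0],"grip":0.2},
  {"delta_pos":[0,-0.18,0],"rot":[0,0,0],"grip":0.2},
])

```text
time: 26.5
tcp_pos: [0.5448, 0.0895, 0.1214]
tcp_rot: [3.139, 0.116, -0.0]
wrist_force: [0.1, -2.4, -0.6]
grip_width: 0.0229
```

```bash
python3 tr.py
```

```text
t 26.5 p [0.5448 0.0895 0.1214] r [ 3.1393e+00  1.1580e-01 -1.0000e-04] F [ 0.14 -2.35 -0.58] w 0.0229
travel 0.11554 Falong -2.36
```

Call:
apply_moves([
  {"delta_pos":[0,-0.05,0],"rot":[0,0,0],"grip":0.2},
  {"delta_pos":[0,-0.08,0],"rot":[0,0,0],"grip":0.2},
  {"delta_pos":[0,-0.08,0],"rot":[0,0,0],"grip":0.2},
  {"delta_pos":[0,-0.08,0],"rot":[0,0,0],"grip":0.2},
  {"delta_pos":[0,-0.08,0],"rot":[0,0,0],"grip":0.2},
  {"delta_pos":[0,-0.08,0],"rot":[0,0,0],"grip":0.2},
  {"delta_pos":[0,-0.08,0],"rot":[0,0,0],"grip":0.2},
  {"delta_pos":[0,-0.08,0],"rot":[0,0,0],"grip":0.2},
])

```text
time: 27.3
tcp_pos: [0.5447, 0.0904, 0.1214]
tcp_rot: [3.139, 0.116, -0.0]
wrist_force: [-0.1, -3.1, -0.8]
grip_width: 0.0232
```

```bash
python3 tr.py
```

```text
t 27.3 p [0.5447 0.0904 0.1214] r [ 3.1394e+00  1.1590e-01 -2.0000e-04] F [-0.12 -3.07 -0.81] w 0.0232
travel 0.11645 Falong -3.05
```

```bash
python3 -c "
from h import *
for i in range(3): save(cam('scene')['image'],f'g{i}.png')
s=st()"
```

```text
t 27.45 p [0.5447 0.0904 0.1214] r [-3.1395e+00 -1.1590e-01  1.0000e-04] F [ 0.56 -2.57 -1.01] w 0.023
```

Call:
apply_moves([
  {"delta_pos":[0,0,0],"rot":[0,0,0],"grip":0.36},
  {"delta_pos":[0,0,0],"rot":[0,0,0],"grip":0.36},
  {"delta_pos":[0,0,0],"rot":[0,0,0],"grip":0.36},
  {"delta_pos":[0,0,0],"rot":[0,0,0],"grip":0.36},
  {"delta_pos":[0,0,0],"rot":[0,0,0],"grip":0.36},
  {"delta_pos":[0,0,0],"rot":[0,0,0],"grip":0.36},
  {"delta_pos":[0,0,0],"rot":[0,0,0],"grip":0.36},
  {"delta_pos":[0,0,0],"rot":[0,0,0],"grip":0.36},
])

```text
time: 28.25
tcp_pos: [0.5447, 0.0904, 0.1215]
tcp_rot: [-3.139, -0.116, -0.0]
wrist_force: [0.3, 0.2, 0.2]
grip_width: 0.0315
```

```bash
python3 -c "
from h import *
for i in range(3): save(cam('scene')['image'],f'f{i}.png')
s=st()
import glob
L=lambda n:np.mean([cv2.cvtColor(cv2.imread(f'pics/{n}{i}.png'),cv2.COLOR_BGR2GRAY).astype(np.float32) for i in range(3)],0)
g,f=L('g'),L('f')
S=cam('scene'); print('px for 1mm along rail',proj(S,[.5345,.2199+.001,.06])-proj(S,[.5346,.2199,.06]))
for (r0,r1,c0,c1) in [(224,256,470,496),(228,250,474,494),(225,255,478,496)]:
    t=f[r0:r1,c0:c1]; a=g[r0-6:r1+6,c0-6:c1+6]
    # shift of f relative to g by ECC
    W=np.eye(2,3,dtype=np.float32)
    try:
        cc,W=cv2.findTransformECC(cv2.GaussianBlur(g[r0:r1,c0:c1],(0,0),.8),cv2.GaussianBlur(f[r0:r1,c0:c1],(0,0),.8),W,cv2.MOTION_TRANSLATION,(3,100,1e-6)); print('f-g dx,dy',W[:,2],cc)
    except Exception as e: print(e)
"
```

```text
t 28.4 p [0.5447 0.0904 0.1214] r [-3.1395 -0.1158 -0.    ] F [-0.57  0.45 -0.93] w 0.031
px for 1mm along rail [-0.06429911  0.44323785]
f-g dx,dy [-0.00359811 -0.02671388] 0.9998165485862152
f-g dx,dy [ 0.02214666 -0.05417069] 0.9996100182483364
f-g dx,dy [-0.00918534 -0.02435069] 0.9998719027109324
```

```bash
python3 -c "
from h import *
d=cv2.cvtColor(cv2.resize(cv2.imread('pics/d1.png'),(130,95),interpolation=cv2.INTER_AREA),cv2.COLOR_BGR2GRAY).astype(np.float32)
f=np.mean([cv2.cvtColor(cv2.imread(f'pics/f{i}.png'),cv2.COLOR_BGR2GRAY).astype(np.float32) for i in range(3)],0)[170:265,380:510]
b=lambda a:cv2.GaussianBlur(a,(0,0),.8)
for (r0,r1,c0,c1) in [(228,248,476,493),(226,246,480,493),(230,250,474,490)]:
    W=np.eye(2,3,dtype=np.float32)
    cc,W=cv2.findTransformECC(b(d[r0-170:r1-170,c0-380:c1-380]),b(f[r0-170:r1-170,c0-380:c1-380]),W,cv2.MOTION_TRANSLATION,(3,200,1e-6)); print(W[:,2],cc)
# static ref: punch cap
for (r0,r1,c0,c1) in [(200,225,485,510)]:
    W=np.eye(2,3,dtype=np.float32)
    cc,W=cv2.findTransformECC(b(d[r0-170:r1-170,c0-380:c1-380]),b(f[r0-170:r1-170,c0-380:c1-380]),W,cv2.MOTION_TRANSLATION,(3,200,1e-6)); print('static',W[:,2],cc)
g=cv2.imread('pics/f0.png')[190:280,400:520]; cv2.imwrite('pics/f0c.png',cv2.resize(g,(720,540),interpolation=cv2.INTER_CUBIC))
"
```

```text
[ 0.61505157 -0.14295007] 0.9817549174725957
[0.5706705  0.23093928] 0.8561492924194029
[ 0.8212563 -0.3297114] 0.9612566880315792
static [-0.07973369 -0.02094562] 0.9974075330697663
```

View pics/f0c.png

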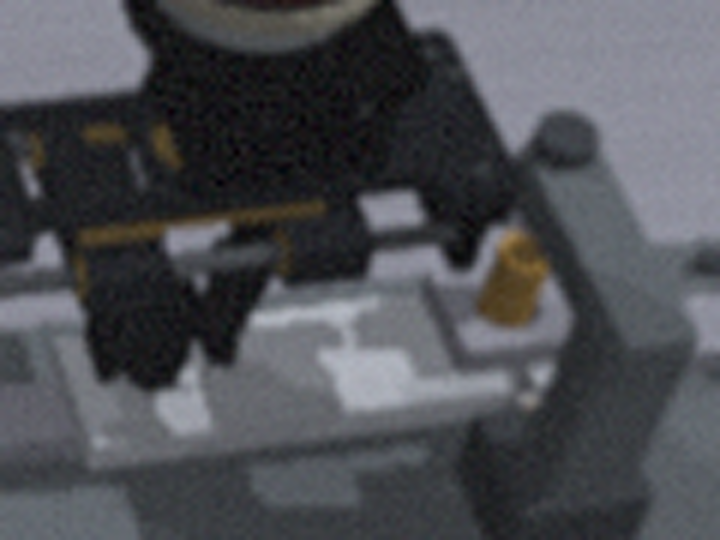

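Call:
apply_moves([
  {"delta_pos":[0,0,0],"rot":[0,0,0],"grip":0.2},
  {"delta_pos":[0,0,0],"rot":[0,0,0],"grip":0.2},
  {"delta_pos":[0,0,0],"rot":[0,0,0],"grip":0.2},
  {"delta_pos":[0,0,0],"rot":[0,0,0],"grip":0.2},
  {"delta_pos":[0,0.05,0],"rot":[0,0,0],"grip":0.2},
  {"delta_pos":[0,0.08,0],"rot":[0,0,0],"grip":0.2},
  {"delta_pos":[0,0.08,0],"rot":[0,0,0],"grip":0.2},
  {"delta_pos":[0,0.08,0],"rot":[0,0,0],"grip":0.2},
], newtons=20)

```text
time: 29.25
tcp_pos: [0.5448, 0.0897, 0.1214]
tcp_rot: [-3.139, -0.116, 0.0]
wrist_force: [0.8, 1.5, -0.4]
grip_width: 0.0232
```

```bash
python3 tr.py;python3 -c "
from h import *
cam('scene')"; python3 tr.py
```

```text
t 29.25 p [0.5448 0.0897 0.1214] r [-3.1392 -0.1158  0.    ] F [ 0.82  1.45 -0.42] w 0.0232
travel 0.11576 Falong 1.39
t 29.3 p [0.5448 0.0897 0.1214] r [-3.1393e+00 -1.1580e-01 -1.0000e-04] F [-0.48  1.44  0.01] w 0.0234
travel 0.11574 Falong 1.47
```

```bash
python3 -c "
from h import *
i=cam('scene')['image']; save(cv2.resize(i[150:400,100:580],(800,417),interpolation=cv2.INTER_CUBIC),'end.png'); st()"
```

```text
t 29.35 p [0.5448 0.0897 0.1214] r [-3.1393e+00 -1.1590e-01 -1.0000e-04] F [0.99 1.16 0.15] w 0.0237
```

View pics/end.png

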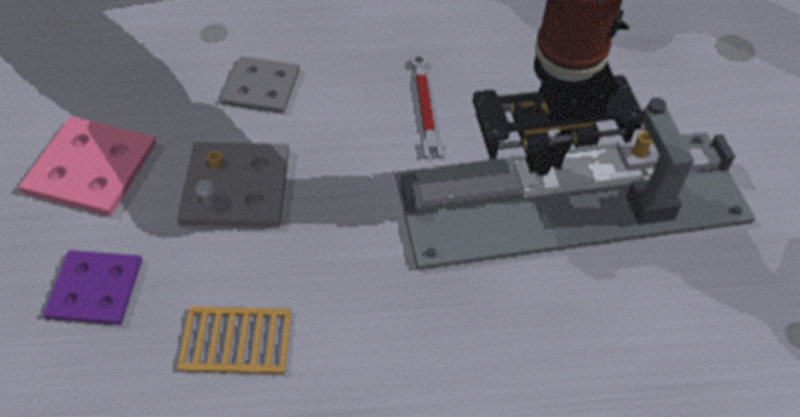

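```bash
python3 -c "
from station import ticket
print(ticket.job_done())"
```

```text
the job is handed in; nothing more can be done
None
```

I moved the long bush from the larger grey tray into the carriage nest. I then slid the carriage by its knob into the notch and handed the job in at about 29 s, with the arm still holding the knob. The bush went into the nest with almost no force.

**Final state:**
- **Grip:** I set 20 N on the knob. The fingers read about 23 mm and the residual push along the rail was about 1.4 N.
- **Bush and other parts:** The last picture shows the bush upright in its nest. The short bush, pin, grille and spanner look where they were.

**Notch:**
- **Feeling it:** The push dropped and reversed near 114 mm of travel as the ball pulled in.
- **Centring it:** I nudged the carriage about 1 mm each way to find the middle, then settled at 115.7 mm. My camera estimates of the notch ranged from 114 to 116.5 mm. The centring should be good to about half a millimetre, limited by friction and force noise.
- **Letting go to test it:** I opened the fingers twice in the notch to let the ball centre the carriage. The second time, at 116.4 mm, it did not move. I could not tell whether it moved the first time.

**Disagreements:**
- The two cameras differed by 3–8 mm in x on most points. I used the scene camera, checked against the known fingertip positions.
- The networks often returned the wrong thing, so I took pixels from the pictures by eye.

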